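# Screw home a strainer cap with a ratchet wrench

## Task

Screw the hexagon cap of the brass Y-strainer fully home: fit the ring of the ratchet wrench squarely right down over the hexagon and swing the handle back and forth on the free side of the pipe, leaving the wrench on the cap until it stops turning. Then lift the wrench off and lay it flat in the tool tray without dropping it. Turn the cap only with the wrench, and do not hit the pressure gauge or shift the loose things on the bench (the spanner in the tray may be nudged).

Things in the scene. Friction and masses are not known exactly. Their poses are not given: they have to be found in the camera images.
- inlet: Water-inlet set fixed on the bench: horizontal 34 mm steel pipe 370 mm long on a dark plate 370 x 100 x 8 mm. Origin: bench level under its middle; x along the pipe, y across, z up. Pipe axis at z 85 mm. Along x: saddle clamps at +-155 mm (34 mm to either side), union nut -112 to -86 mm (radius 27 mm), tee 60 to 94 mm, ball valve 96 to 148 mm, its lever 36 mm above the pipe axis, 115 to 202 mm.
- strainer (a point): Point on the pipe axis of the brass Y-strainer (body radius 25 mm, inlet x -58 to 58 mm, fixed) where its branch starts; axes as the inlet set. The branch (radius up to 26 mm) rises from here leaning 30 degrees from vertical towards the set's -x (away from the robot), square to y. The cap is screwed on its end, 70 to 72 mm out.
- gauge: Pressure gauge with a steel case, 65 mm across and 28 mm thick, dial facing the set's -x, standing on the pipe at inlet x 77 mm. Origin: foot of its stem, 115 mm above the bench; the dial's centre is 46 mm above the origin and the case's top 79 mm. Fixed to the inlet set; must not be hit (over 15 N).
- cap_drive (a point): Centre of the brass cap's hexagon (36 mm across flats, 41 mm corners): the ring's centre must come here. z: screw axis, out of the branch, 30 degrees from vertical; x, y turn with the cap. The flange face (radius 26 mm) where the ring rests is 10 mm below along the axis, the chamfered top 13.5 mm above. It moves in 1.9 mm along the axis from joint value 0 to 4, closing the gap under the flange.
- cap (a joint): How far the cap is screwed in, rad: grows as it is turned clockwise seen from outside (from above), starts between 0 and 1.2, stops hard at 4.0 = fully home. Stiff thread, about 0.35 N m; it stays where it is left.
- wrench_ring (a point): Centre of the ring head of the steel ratchet wrench (180 mm long, 0.3 kg), 10 mm above its underside. Ring 60 mm outside, 44 mm inside, 20 mm high, open through. x points along the handle, z up: it starts right side up and must go on the cap this side up (z along the cap's z). It goes on at any turn about its axis; two sprung pawls inside need about 2 N in all to push past.
- wrench_grip (a point): Middle of the wrench's handle, 95 mm from the ring's centre, half-way up, axes as the ring. Handle: bar 20 mm wide, 14 mm high, 28 to 133 mm from the ring's centre, 3 mm free below when lying flat. On the cap, turned clockwise seen from above it drives the cap after at most 28 degrees of play; anticlockwise it clicks back freely (drag under 0.1 N m) and the cap stays.
- wrench_end (a point): Centre of the disc at the handle's end, 28 mm across and 20 mm high, 136 mm from the ring's centre, half-way up, axes as the ring.
- tray: Open aluminium tool tray, 270 (x) x 165 (y) x 22 mm high, walls and floor 3 mm, fixed. Origin: bench level under its centre. A spanner lies along x in it, about 55 mm from the centre line towards +y; the rest is free.
- spanner: Combination spanner, plain steel, 190 mm long, lying along x in the tray. Origin: its underside, half-way along.
- bottle: Tall grey bottle, 68 mm across, 170 mm high, standing close beside the inlet set on the side where there is no room to swing. Origin: centre of its underside.
- gasket_box: Low cardboard box 85 x 65 x 28 mm lying beside the inlet set on the other, free side; the wrench can swing above it. Origin: centre of its underside.
- tape: White reel of thread-seal tape, 58 mm across, 14 mm high, lying near the wrench. Origin: centre of its underside.
- nipple: Short steel pipe piece standing upright near the wrench's handle, 34 mm across, 70 mm high. Origin: centre of its underside.
- elbow: Loose brass pipe elbow, two 42 mm legs along its x and y, 43 mm high, lying beside the inlet set near its gauge. Origin: bench level under its corner.
- pot: Small open steel pot, 110 mm across, 70 mm high, at the back of the bench. Origin: centre of its underside.
- jar: White jar, 60 mm across, 75 mm high, at the back of the bench. Origin: centre of its underside.
- wrench: The ratchet wrench itself: origin on its underside, half-way along, 60 mm from the ring's centre; axes as for the ring.
Mind the look-alikes: they are no part of the job. Of the things that look like the wrench, take the one that is nearest to the robot's base at the start.

How it is judged:
On the way, in this order (a step that is already met when the one before it is completed fails the run):
1. the wrench's ring is fitted squarely, right down over the cap's hexagon (distance between wrench_ring and cap_drive below 0.009 m and angle between the z axis of wrench_ring and the z axis of cap_drive, either way round below 0.18 rad), for 0.2 s.
2. the cap is turned fully home with the wrench still on it (distance between wrench_ring and cap_drive below 0.009 m and value of joint cap above 3.9 rad), for 0.1 s.
At the end, for the whole second after the job is handed in: The cap is home (joint above 3.88 of 4.0 rad), and the wrench lies flat in the tray, ring and handle centre both inside its walls and less than 22 mm above the bench, released and at rest (value of joint cap above 3.88 rad and height (world z) of each of wrench_ring, wrench_grip below 0.022 m and x of wrench_ring in the frame of tray between -0.12 and 0.12 m and y of wrench_ring in the frame of tray between -0.08 and 0.08 m and x of wrench_grip in the frame of tray between -0.13 and 0.13 m and y of wrench_grip in the frame of tray between -0.08 and 0.08 m and linear speed of wrench below 0.02 m/s and contact force between wrench and the fingers below 0.05 N); the robot touches nothing.
It fails at once if the gripper or arm touches the cap: it is turned only with the wrench (over 4 N) (contact force between cap and the fingers above 4 N or contact force between cap and the arm above 4 N).
It fails at once if the wrench is taken off the cap (over 50 mm away) when the cap is part-way in (value of joint cap between 1.35 and 3.8 rad and distance between wrench_ring and cap_drive above 0.05 m).
It fails at once if the gauge is hit (over 15 N) (contact force between gauge and anything else above 15 N).
It fails at once if the wrench is dropped (moves faster than 0.6 m/s while not held) (contact force between wrench and the fingers below 0.05 N and linear speed of wrench above 0.6 m/s).
It fails at once if a loose bystander is shifted more than 30 mm (distance of any of bottle, gasket_box, elbow, tape, nipple, pot, jar from where it was at the start of the episode above 0.03 m).
It also fails if it takes over 72 s, if anything falls off the work surface, if the arm or the gripper's body presses on something with over 40 N, if the wrist force passes 120 N, or if a joint passes its speed limit or range.

## Robot

A 6-joint arm with a two-finger parallel gripper is mounted at the origin on the work surface. World frame = base frame: x ahead of the robot, y to its left, z up, the work surface at z = 0. Lengths are in m, angles in rad, forces in N, time in s.
With the tool pointing down it reaches from about 0.275 to 0.75 m from the base axis. Payload 10.2 kg.
Tool frame: the origin (TCP) lies midway between the tips of the shut fingers; the grasp point (between the pads) lies 19 mm behind it; z points along the fingers, y is the direction in which the jaws open and shut (so a half turn about z gives the same grasp; the last joint's range is limited). The gripper opens to 88 mm and grips with 3 to 60 N. Pads are 18 mm wide; open, the fingers measure 123 mm over their backs; the gripper's body (75 mm by 187 mm) begins 45 mm behind the grasp point.
Start: joints at [0.915, 0.313, 1.498, -0, 1.331, -0.223], TCP at [0.22, 0.477, 0.239] pointing down, gripper open.
Joint ranges: [-2.94, 2.94], [-0.97, 2.17], [0.19, 2.56], [-1.23, 4.37], [0.02, 3.11], [-2.88, 2.88]. Speed limits (rad/s): [2.39, 2.39, 3.01, 3.14, 3.14, 3.14].

## Interface

Orientations are given as [roll, pitch, yaw] about the fixed x, y, z axes, in that order (R = Rz(yaw) Ry(pitch) Rx(roll)).
In Python, from cell import bot, snapshot gives the robot as it stands.
- The arm moves only by the tool move_arm, never from a script. Its argument "commands" is a list of rows, each an object of numbers: "hand": the closure, from -1 (fully open) to 1 (shut); "dx", "dy", "dz": the shift along the tool's x, y, z in mm; "rx", "ry", "rz": the turn, a rotation vector about the tool's x, y, z in degrees. In form: [{"hand": .., "dx": .., "dy": .., "dz": .., "rx": .., "ry": .., "rz": ..}, ...]. A call has 1 to 20 rows; each row is the pose to reach, as a shift and turn from the pose commanded when the call began, along the tool's axes at that moment; what a row does not reach only later rows make up. A row lasts 1/10 s, in which the tool goes at most 50 mm and 8.59 degrees, less where a joint would pass 70% of its speed; a pose out of reach is approached as far as the arm can. A call with a gripper value outside its range is refused whole. The fingers move at their own pace and stop on an object; "squeeze" is the grip in N (left out, the last holds). Time passes only in rows, so rows that repeat a pose let the fingers close. It gives the time, the measured TCP pose, the force and the opening at its end, in the units of the state.
- bot.state(): the state, without advancing time (a new reading comes with each control period).
- snapshot(name): name is "scene" or "top" or "wrist"; returns a dict with "img" (400x640x3 uint8, blue, green, red), "z_map" (400x640 float32, m along the optical axis (not along the pixel's ray), 0 where there is no reading), "fx", "fy", "cx", "cy" (pixels), "world_from_camera" (4x4, takes a point from camera to world coordinates); the wrist camera has in their place "tool_from_camera" (4x4, takes a point from camera to tool coordinates, whose origin is the TCP and whose axes are the flange's). Camera axes: x right, y up, looking along -z (the intrinsics and any distortion apply to the point x, -y, -z); pixel columns grow to the right and rows downward; lengths in m; the calibration is good to about 2 mm. A picture is of the moment at which its call begins: read the wrist's pose just before it.
- bot.close_job(): hands the job in, once; it reports no verdict.
The state is a dict: "t": time; "joints": joint angles; "joint_velocities": joint speeds; "effort": joint torques, N m; "ee_pos": TCP position; "tool_rot": TCP orientation; "force": force on the tool from outside, world axes, zero at the start; "wrist_torque": the same for the moment, N m; "gripper_width": finger opening in m.
Only numpy, scipy, OpenCV 4.12 (cv2) and the standard library are available. Lean on these libraries where they do the work, as an engineer would, in place of code of your own. Each camera call takes 0.05 s, during which the arm holds its last target.

## Working session

There is one attempt and no reset: what is moved stays moved. The work goes in short steps, Python scripts to look and compute and a tool call to move; the robot and the scene stay as the last step left them, time stands still between calls to the robot, and variables do not carry over. Pictures are saved under pics/ and viewed, and the job is handed in when it is done.

Besides the shell and the picture viewer there is one more tool, called after "Emit:" as name(argument=value, ...), one argument or row to a line, values as JSON. move_arm: Moves the arm, as the interface text tells. Its arguments: {"type":"object","properties":{"commands":{"type":"array","items":{"type":"object","properties":{"hand":{"type":"number"},"dx":{"type":"number"},"dy":{"type":"number"},"dz":{"type":"number"},"rx":{"type":"number"},"ry":{"type":"number"},"rz":{"type":"number"}}}},"squeeze":{"type":"number"}},"required":["commands"]}

```bash
ls; mkdir -p pics; cat > h.py <<'E'
import numpy as np, cv2
from cell import bot, snapshot
def save(n,img): cv2.imwrite('pics/'+n+'.png',img)
def cloud(s, W=None):
    z=s['z_map'];h,w=z.shape
    u,v=np.meshgrid(np.arange(w),np.arange(h))
    x=(u-s['cx'])/s['fx']*z; y=(v-s['cy'])/s['fy']*z
    P=np.stack([x,-y,-z],-1)
    T=s['world_from_camera'] if W is None else W
    return P@T[:3,:3].T+T[:3,3]
E
python3 - <<'E'
from h import *
print(bot.state())
for n in ['scene','top']:
    s=snapshot(n); save(n+'0',s['img']); print(n,[k for k in s],s['fx'],s['fy'],s['cx'],s['cy'],s['world_from_camera'])
    np.savez('pics/'+n+'0.npz',**{k:v for k,v in s.items()})
E
```

```text
pics
{'t': 0.0, 'joints': array([ 9.14625829e-01,  3.13449220e-01,  1.49842930e+00,  2.77798377e-05,
        1.33097813e+00, -2.23407754e-01]), 'joint_velocities': array([-0.00016511, -0.00119392,  0.000635  , -0.00068349,  0.00019761,
       -0.00191166]), 'effort': array([ 2.11819574e-04, -4.02220666e+01, -2.52270162e+01,  6.93947403e-02,
        3.52525699e-02, -4.18214881e-05]), 'ee_pos': array([0.22003436, 0.47640326, 0.23816439]), 'tool_rot': array([-3.14036605e+00, -3.06349122e-04,  2.70882311e+00]), 'force': array([0.49667346, 0.52472268, 0.68496013]), 'wrist_torque': array([ 0.03287611, -0.00291738, -0.01164509]), 'gripper_width': 0.0880621333696277}
scene ['img', 'z_map', 'fx', 'fy', 'cx', 'cy', 'world_from_camera'] 433.2157765293027 433.2157765293027 316.95020618594896 194.61673062349303 [[-6.21783331e-01 -4.97044286e-01  6.05254052e-01  1.36104324e+00]
 [ 7.83188870e-01 -3.93793635e-01  4.81187870e-01  5.86389494e-01]
 [-8.26488203e-04  7.73222834e-01  6.34133871e-01  9.10593410e-01]
 [ 0.00000000e+00  0.00000000e+00  0.00000000e+00  1.00000000e+00]]
top ['img', 'z_map', 'fx', 'fy', 'cx', 'cy', 'world_from_camera'] 431.7699865148569 431.7699865148569 323.2030698125756 203.74731544057366 [[ 3.30870789e-04  9.82173701e-01 -1.87975294e-01  3.87519370e-01]
 [-9.99655439e-01  5.25860885e-03  2.57167335e-02  1.90996423e-02]
 [ 2.62467878e-02  1.87902016e-01  9.81837022e-01  1.21714180e+00]
 [ 0.00000000e+00  0.00000000e+00  0.00000000e+00  1.00000000e+00]]
```

View pics/scene0.png

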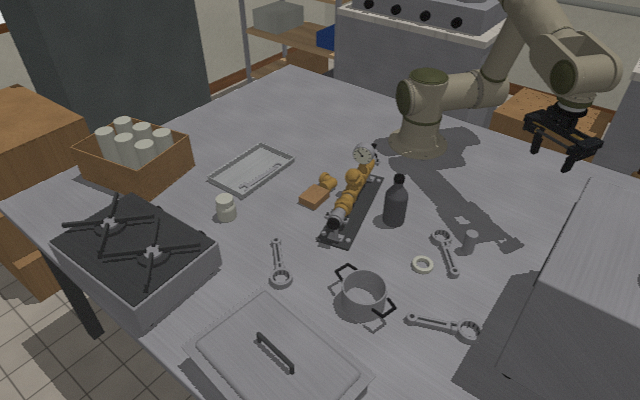

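View pics/top0.png

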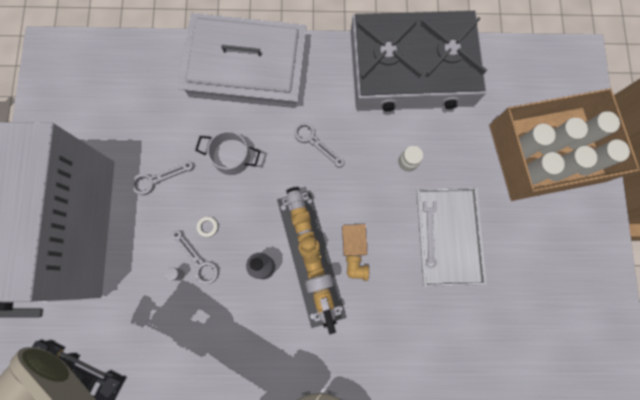

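The top view shows three wrench look-alikes: A at (165,178), B at (320,145) and C at (196,257). The base is near (320,400). C is the closest and lies between the tape (207,227) and the nipple (172,273), as described. I'll confirm it in a crop and measure.

```bash
python3 - <<'E'
from h import *
t=dict(np.load('pics/top0.npz')); P=cloud(t)
for n,(u,v) in dict(A=(165,178),B=(320,145),C=(196,257)).items(): print(n,P[v,u],np.hypot(*P[v,u,:2]))
c1=cv2.resize(t['img'][200:310,130:290],None,fx=4,fy=4,interpolation=cv2.INTER_CUBIC)
save('cropC',c1)
c2=cv2.resize(t['img'][175:340,230:390],None,fx=3.6,fy=3.6,interpolation=cv2.INTER_CUBIC)
save('cropI',c2)
z=P[...,2]
hm=np.clip(z/0.22,0,1)*255
save('hm',cv2.applyColorMap(cv2.resize(hm[100:340,100:500].astype(np.uint8),None,fx=2,fy=2,interpolation=cv2.INTER_NEAREST),cv2.COLORMAP_JET))
E
```

```text
A [0.69001918 0.43754699 0.01382446] 0.8170519136305624
B [ 0.79169771 -0.00300052  0.01511488] 0.7917033998670783
C [0.46681725 0.33769193 0.01384988] 0.5761546561753671
```

View pics/cropC.png

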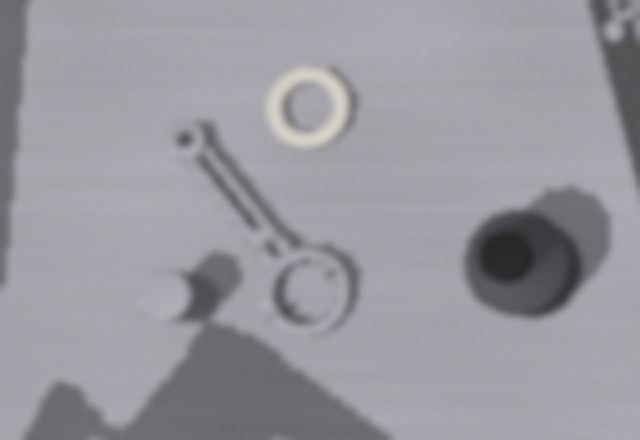

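View pics/cropI.png

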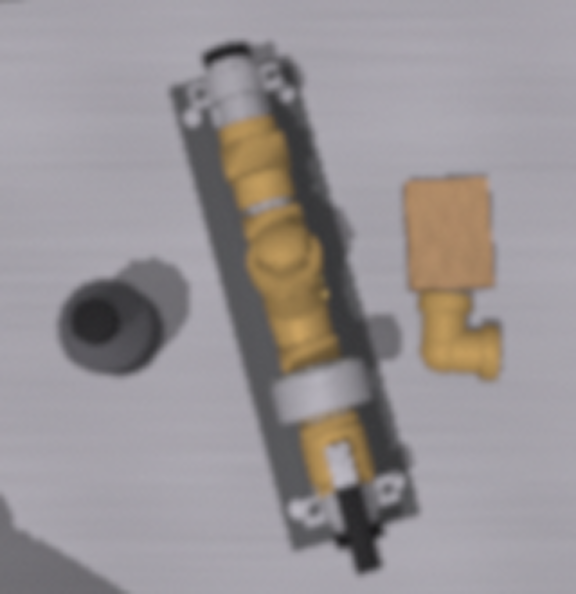

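View pics/hm.png

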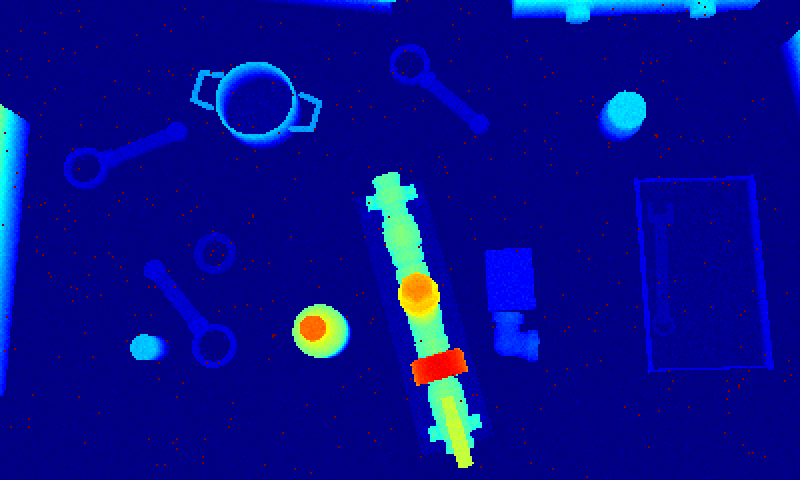

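C is confirmed at 0.58 m, against 0.79 m and 0.82 m for the other two. Its ring is at (208,272) and its end disc at (177,235). Next I'll measure poses from the depth.

```bash
python3 - <<'E'
from h import *
from scipy.optimize import least_squares
t=dict(np.load('pics/top0.npz')); P=cloud(t)
def box(u0,u1,v0,v1,z0,z1):
    Q=P[v0:v1,u0:u1].reshape(-1,3); return Q[(Q[:,2]>z0)&(Q[:,2]<z1)]
bench=P[290:330,350:500].reshape(-1,3); print('bench z',np.median(bench[:,2]), np.median(P[190:210,120:160,2]))
W=box(165,222,225,290,0.008,0.03)
# exclude tape, nipple
# top annulus: ring
def fit(Wp):
    def res(p):
        cx,cy,th=p
        d=Wp[:,:2]-[cx,cy]; c,s=np.cos(th),np.sin(th)
        x=d@[c,s]; y=d@[-s,c]
        r=np.abs(np.hypot(x,y)-26)if 0 else 0
        rr=np.maximum(0,np.abs(np.hypot(x,y)-.026)-.004)
        bx=np.maximum(0,np.hypot(np.maximum(0,np.abs(x-.0805)-.0525),np.maximum(0,np.abs(y)-.010)))
        rd=np.maximum(0,np.hypot(x-.136,y)-.014)
        return np.minimum(np.minimum(rr,bx),rd)
    return res
tp=np.median(box(203,212,222,232,0,1),0)
m=np.hypot(*(W[:,:2]-P[257,196,:2]).T)<.12
Wm=W[m]
best=None
for th in np.linspace(0,6.28,13):
  r=least_squares(fit(Wm),[*Wm[:,:2].mean(0),th],loss='soft_l1',f_scale=.003)
  if best is None or r.cost<best.cost: best=r
print('ring,th',best.x,best.cost,len(Wm)); res=fit(Wm)(best.x); print(np.percentile(res,[50,80,90,95,100]))
ring=best.x[:2];th=best.x[2]
top=Wm[np.hypot(*(Wm[:,:2]-ring).T)<.034]; print('ring top z',np.percentile(top[:,2],[50,90]))
for n,b in dict(tape=(195,220,215,240,.008,.03),nip=(160,182,262,285,.06,.08),bottle_neck=(245,280,245,285,.15,.19),box=(338,372,220,256,.02,.04),elbow=(342,374,256,284,.02,.06),spanner=(422,438,195,270,.005,.015),jar=(398,428,142,170,.065,.09)).items():
    q=box(*b); print(n,len(q),q.min(0),q.max(0),q.mean(0))
# inlet plate
pl=box(270,350,180,335,.004,.013); 
r=cv2.minAreaRect((pl[:,:2]*1000).astype(np.float32)); print('plate',len(pl),r)
g=box(290,345,260,300,.15,.22); print('gauge',g.min(0),g.max(0),g.mean(0), cv2.minAreaRect((g[g[:,2]>.175][:,:2]*1000).astype(np.float32)))
br=box(285,345,225,262,.13,.22); print('cap pts',len(br),br.min(0),br.max(0),br.mean(0))
tr=box(410,490,180,295,.016,.03); print('tray',len(tr),cv2.minAreaRect((tr[:,:2]*1000).astype(np.float32)),np.median(tr[:,2]))
E
```

```text
bench z 0.00035781400292422827 8.495661852292447e-05
ring,th [0.52706703 0.3583755  3.55419197] 0.01665886191239361 725
[0.0037275  0.01584397 0.02883649 0.04189943 0.06150752]
ring top z [0.01633747 0.02065062]
tape 219 [0.52450209 0.28398471 0.00808545] [0.58201201 0.34024486 0.01979331] [0.55275171 0.31231929 0.01366128]
nip 146 [0.40617305 0.3682451  0.06135241] [0.43717306 0.40163511 0.07513391] [0.42110541 0.3837651  0.06929848]
bottle_neck 135 [0.42615789 0.13833969 0.15470458] [0.45455732 0.16733685 0.17557718] [0.44102505 0.15280634 0.16938385]
box 720 [ 0.47261383 -0.13338105  0.02046105] [ 0.55909133 -0.06684517  0.03580764] [ 0.51552026 -0.0991749   0.02794009]
elbow 428 [ 0.40464408 -0.13651915  0.02055095] [ 0.46971263 -0.07484325  0.04915609] [ 0.43669436 -0.10304098  0.03624614]
spanner 591 [ 0.43535339 -0.34139715  0.00501277] [ 0.64685502 -0.29399839  0.01499987] [ 0.54054672 -0.31563048  0.00922287]
jar 291 [ 0.72112171 -0.28604948  0.06523708] [ 0.77555687 -0.23453713  0.08048963] [ 0.74636102 -0.26010028  0.07440003]
plate 2458 ((475.2179260253906, 24.990982055664062), (428.3170166015625, 226.400390625), 0.44895899295806885)
gauge [ 0.3743117  -0.03205607  0.16009857] [0.41684834 0.03511828 0.19798455] [0.39588739 0.00195134 0.18619614] ((396.0024108886719, 1.9735832214355469), (29.273365020751953, 59.1589241027832), 15.8034029006958)
cap pts 354 [0.45720199 0.00120004 0.130779  ] [0.510804   0.05146794 0.16605336] [0.48327802 0.02650709 0.15077379]
tray 741 ((528.3568115234375, -370.2511291503906), (274.0914001464844, 176.45187377929688), 1.8210339546203613) 0.022347733835736516
```

```bash
cat >> h.py <<'E'
from scipy.optimize import least_squares
from scipy.spatial.transform import Rotation as R
def toolT():
    st=bot.state(); T=np.eye(4); T[:3,:3]=R.from_euler('xyz',st['tool_rot']).as_matrix(); T[:3,3]=st['ee_pos']; return T,st
def wrist(name):
    T,st=toolT(); s=snapshot('wrist'); W=T@s['tool_from_camera']; s['world_from_camera']=W
    save(name,s['img']); np.savez('pics/'+name+'.npz',**s); return s
def load(n): return dict(np.load('pics/'+n+'.npz'))
def wrfit(W,x0,gate=.006):
    def res(p):
        cx,cy,th=p; d=W[:,:2]-[cx,cy]; c,s=np.cos(th),np.sin(th)
        x=d@[c,s]; y=d@[-s,c]
        rr=np.maximum(0,np.abs(np.hypot(x,y)-.026)-.004)
        bx=np.hypot(np.maximum(0,np.abs(x-.0805)-.0525),np.maximum(0,np.abs(y)-.010))
        rd=np.maximum(0,np.hypot(x-.136,y)-.014)
        return np.minimum(np.minimum(rr,bx),rd)
    p=np.array(x0)
    for g in (.015,.01,gate,gate,gate):
        def f(q): return np.minimum(res(q),g)
        r=least_squares(f,p,x_scale=[.01,.01,.1],diff_step=1e-3); p=r.x
    return p,res(p)
E
python3 - <<'E'
from h import *
t=load('top0'); P=cloud(t)
Q=P[220:292,165:225].reshape(-1,3); W=Q[(Q[:,2]>.008)&(Q[:,2]<.03)]
a=P[264,208,:2];b=P[235,177,:2]
a=.5*(P[262,208,:2]+P[282,208,:2])
th=np.arctan2(*(b-a)[::-1])
p,r=wrfit(W,[*a,th]); print(a,th,p,np.percentile(r[r<.006],[50,90]),(r<.006).sum())
s=wrist('w0'); print(s['tool_from_camera'],s['fx'],s['cx'],s['cy'])
E
```

```text
[0.42592232 0.30096258] 0.7319038058782482 [0.42491388 0.30470045 0.70884392] [0. 0.] 571
[[ 1.74147126e-04  9.63380404e-01  2.68138334e-01  6.91887086e-02]
 [ 9.99999963e-01 -2.24231887e-04  1.56163745e-04 -5.23719888e-04]
 [ 2.10570256e-04  2.68138297e-01 -9.63380407e-01 -1.45097628e-01]
 [ 0.00000000e+00  0.00000000e+00  0.00000000e+00  1.00000000e+00]] 283.1327986724603 317.3602099522043 201.7949095252965
```

View pics/w0.png

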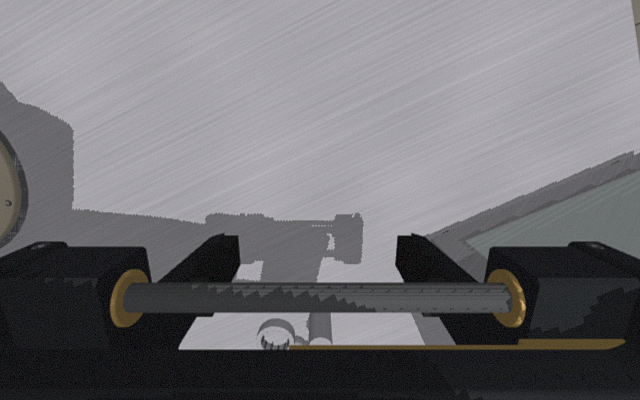

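The wrench has its ring at (0.425, 0.305) and its handle at yaw 0.709. In the wrist view the gripper covers the lower half, and things on the tool's +x side appear above it. I'll grip with tool +x towards the ring so the camera sees the ring. Next is a hover.

```bash
cat >> h.py <<'E'
def rel(pos,Rm,T=None):
    """shift (mm) and rotvec (deg) in tool axes from current pose"""
    if T is None: T,_=toolT()
    d=T[:3,:3].T@(np.array(pos)-T[:3,3])*1000
    rv=np.degrees(R.from_matrix(T[:3,:3].T@Rm).as_rotvec())
    print('rel d',np.round(d,1),'rv',np.round(rv,2)); return d,rv
def down(yaw): return R.from_euler('xyz',[np.pi,0,yaw]).as_matrix()
def log():
    import json,os
    st=bot.state(); f='kin.json'; L=json.load(open(f)) if os.path.exists(f) else []
    L.append([list(map(float,st['joints'])),list(map(float,st['ee_pos'])),list(map(float,st['tool_rot']))]); json.dump(L,open(f,'w'))
    print('t',st['t'],'q',np.round(st['joints'],3),'p',np.round(st['ee_pos'],4),'rpy',np.round(st['tool_rot'],4),'F',np.round(st['force'],2),'tau',np.round(st['wrist_torque'],2),'w',round(st['gripper_width'],4))
E
python3 - <<'E'
from h import *
log(); rel([.5085,.3763,.18],down(.709-np.pi))
E
```

```text
t 0.15 q [ 0.915  0.313  1.498 -0.     1.331 -0.223] p [0.2201 0.4765 0.2383] rpy [-3.1407e+00 -2.0000e-04  2.7088e+00] F [ 0.58 -0.51 -0.15] tau [0.01 0.02 0.07] w 0.0879
rel d [-303.8   30.1   58.3] rv [-4.000e-02 -4.000e-02 -6.542e+01]
```

Emit:
move_arm(
  commands=[
    {"dx": -40, "dy": 4, "dz": 8, "rz": -8, "hand": 0},
    {"dx": -100, "dy": 10, "dz": 20, "rz": -24, "hand": 0},
    {"dx": -200, "dy": 20, "dz": 40, "rz": -44, "hand": 0},
    {"dx": -304, "dy": 30, "dz": 58, "rz": -65.4, "hand": 0},
    {"dx": -304, "dy": 30, "dz": 58, "rz": -65.4, "hand": 0},
    {"dx": -304, "dy": 30, "dz": 58, "rz": -65.4, "hand": 0},
    {"dx": -304, "dy": 30, "dz": 58, "rz": -65.4, "hand": 0},
    {"dx": -304, "dy": 30, "dz": 58, "rz": -65.4, "hand": 0},
    {"dx": -304, "dy": 30, "dz": 58, "rz": -65.4, "hand": 0},
    {"dx": -304, "dy": 30, "dz": 58, "rz": -65.4, "hand": 0},
    {"dx": -304, "dy": 30, "dz": 58, "rz": -65.4, "hand": 0},
    {"dx": -304, "dy": 30, "dz": 58, "rz": -65.4, "hand": 0},
    {"dx": -304, "dy": 30, "dz": 58, "rz": -65.4, "hand": 0},
    {"dx": -304, "dy": 30, "dz": 58, "rz": -65.4, "hand": 0},
  ],
)

```text
invalid input at $.commands[0]: expected keys hand, dx, dy, dz, rx, ry, rz
```

```bash
python3 - <<'E'
from h import *
log(); s=wrist('w1'); P=cloud(s)
Q=P.reshape(-1,3); W=Q[(Q[:,2]>.006)&(Q[:,2]<.03)&(np.hypot(Q[:,0]-.47,Q[:,1]-.34)<.13)]
p,r=wrfit(W,[.425,.305,.709],.005); print(len(W),p,np.percentile(r[r<.005],[50,90]),(r<.005).sum(),'z',np.median(W[r<.001][:,2]))
E
```

```text
t 0.15 q [ 0.915  0.313  1.498 -0.     1.331 -0.223] p [0.2201 0.4765 0.2383] rpy [-3.1407e+00 -2.0000e-04  2.7088e+00] F [ 0.58 -0.51 -0.15] tau [0.01 0.02 0.07] w 0.0879
807 [0.42484252 0.31053456 1.69608737] [0.         0.00074922] 764 z 0.017678055721700614
```

View pics/w1.png

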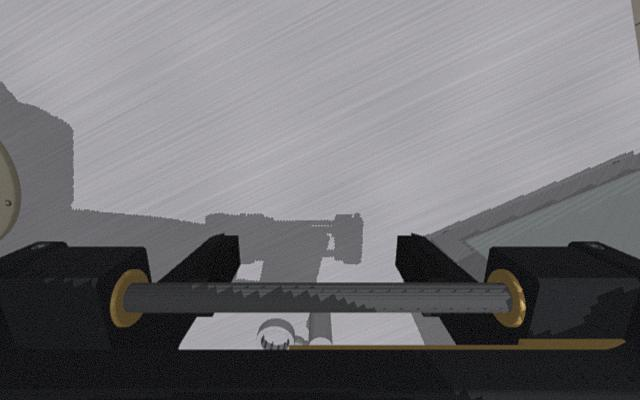

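All seven keys are required in every row.

Emit:
move_arm(
  commands=[
    {"hand": 0, "dx": -40, "dy": 4, "dz": 8, "rx": 0, "ry": 0, "rz": -8},
    {"hand": 0, "dx": -80, "dy": 8, "dz": 16, "rx": 0, "ry": 0, "rz": -16},
    {"hand": 0, "dx": -120, "dy": 12, "dz": 24, "rx": 0, "ry": 0, "rz": -24},
    {"hand": 0, "dx": -160, "dy": 16, "dz": 32, "rx": 0, "ry": 0, "rz": -32},
    {"hand": 0, "dx": -200, "dy": 20, "dz": 40, "rx": 0, "ry": 0, "rz": -40},
    {"hand": 0, "dx": -240, "dy": 24, "dz": 48, "rx": 0, "ry": 0, "rz": -48},
    {"hand": 0, "dx": -280, "dy": 28, "dz": 54, "rx": 0, "ry": 0, "rz": -56},
    {"hand": 0, "dx": -304, "dy": 30, "dz": 58, "rx": 0, "ry": 0, "rz": -65.4},
    {"hand": 0, "dx": -304, "dy": 30, "dz": 58, "rx": 0, "ry": 0, "rz": -65.4},
    {"hand": 0, "dx": -304, "dy": 30, "dz": 58, "rx": 0, "ry": 0, "rz": -65.4},
    {"hand": 0, "dx": -304, "dy": 30, "dz": 58, "rx": 0, "ry": 0, "rz": -65.4},
    {"hand": 0, "dx": -304, "dy": 30, "dz": 58, "rx": 0, "ry": 0, "rz": -65.4},
  ],
)

```text
t: 1.4
ee_pos: [0.5078, 0.3771, 0.1812]
tool_rot: [-3.142, 0.0, -2.433]
force: [-0.0, -0.8, 0.4]
gripper_width: 0.0442
```

```bash
python3 - <<'E'
from h import *
log(); s=wrist('w1'); P=cloud(s)
Q=P.reshape(-1,3); W=Q[(Q[:,2]>.006)&(Q[:,2]<.03)&(np.hypot(Q[:,0]-.47,Q[:,1]-.34)<.13)]
p,r=wrfit(W,[.425,.305,.709],.005); print(len(W),p,np.percentile(r[r<.005],[50,90]),(r<.005).sum(),'z',np.median(W[r<.001][:,2]))
E
```

```text
t 1.4 q [ 0.454  0.595  1.225  0.     1.321 -1.826] p [0.5078 0.3771 0.1812] rpy [-3.1416e+00  5.0000e-04 -2.4330e+00] F [-0.01 -0.81  0.43] tau [0.08 0.04 0.01] w 0.0442
5082 [0.42660661 0.30742919 0.70243785] [0. 0.] 3650 z 0.017876856859602164
```

View pics/w1.png

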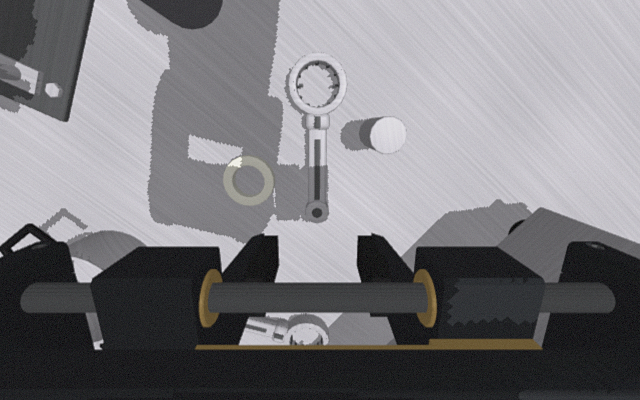

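The wrist view shows the ring at (317,83), the end disc at (316,212), the nipple at (388,135) and the tape at (248,180). The jaws are open 44 mm. I'll refine the wrench pose with circle fits.

```bash
python3 - <<'E'
from h import *
s=load('w1'); P=cloud(s)
g=cv2.cvtColor(s['img'],cv2.COLOR_BGR2GRAY)
save('w1c',cv2.resize(s['img'][40:230,230:410],None,fx=3.2,fy=3.2,interpolation=cv2.INTER_CUBIC))
Q=P.reshape(-1,3)
c=np.array([.4266,.3074]);th=.7024
for it in range(8):
    u=np.array([np.cos(th),np.sin(th)]);n=np.array([-u[1],u[0]])
    d=Q[:,:2]-c; x=d@u;y=d@n; r=np.hypot(x,y)
    m=(Q[:,2]>.0145)&(Q[:,2]<.026)&(r>.018)&(r<.034)&(abs(y)>.011)
    # outer edge per angle sector: fit circle through mid radius with 2 radii
    A=np.c_[2*x[m],2*y[m],np.ones(m.sum())]
    ang=np.arctan2(y[m],x[m]); bins=np.round(ang/np.radians(15)).astype(int)
    pts=[]
    for b in np.unique(bins):
        k=bins==b
        if k.sum()>15: rr=r[m][k]; pts.append([np.median(ang[k]),np.percentile(rr,96),np.percentile(rr,4)])
    pts=np.array(pts); 
    ex=pts[:,1]*np.cos(pts[:,0]);ey=pts[:,1]*np.sin(pts[:,0])
    sol=np.linalg.lstsq(np.c_[2*ex,2*ey,np.ones(len(ex))],ex**2+ey**2,rcond=None)[0]
    R0=np.sqrt(sol[2]+sol[0]**2+sol[1]**2)
    c=c+sol[0]*u+sol[1]*n
    # handle axis: points 40..115 along
    d=Q[:,:2]-c; x=d@u;y=d@n
    k=(x>.04)&(x<.118)&(abs(y)<.016)&(Q[:,2]>.010)&(Q[:,2]<.022)
    lo=[];
    for b in np.arange(.04,.118,.006):
        kk=k&(x>b)&(x<b+.006)
        if kk.sum()>8: lo.append([b+.003,np.percentile(y[kk],3),np.percentile(y[kk],97)])
    lo=np.array(lo); mid=lo[:,1:].mean(1)
    a=np.polyfit(lo[:,0],mid,1); th+=a[0]
print('c',c,'R0',R0,'th',th,'off at 0',a, 'width',(lo[:,2]-lo[:,1]).mean())
k=(x>.125)&(x<.16)&(abs(y)<.02)&(Q[:,2]>.0145)&(Q[:,2]<.026)
print('disc x',np.percentile(x[k],[2,98]),np.percentile(y[k],[2,98]))
print('nip/tape near', )
E
```

```text
c [0.4261522  0.30721586] R0 0.02923743136735978 th 0.6976030372145693 off at 0 [1.97454997e-17 1.01251902e-04] width 0.019356216627336668
disc x [0.12548573 0.14660641] [-0.01152826  0.01250952]
nip/tape near
```

View pics/w1c.png

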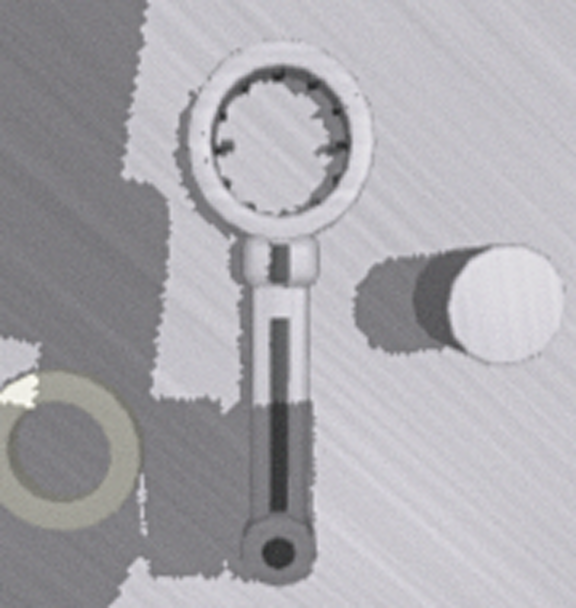

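```bash
python3 - <<'E'
from h import *
c=np.array([.42615,.30722]);th=.6976
p=c+.110*np.array([np.cos(th),np.sin(th)]); print(p)
rel([*p,.03],down(th-np.pi)); rel([*p,.0025],down(th-np.pi))
E
```

```text
[0.51045247 0.37788182]
rel d [ -2.4  -0.9 151.2] rv [-0.    0.03  0.64]
rel d [ -2.4  -0.9 178.7] rv [-0.    0.03  0.64]
```

Emit:
move_arm(
  commands=[
    {"hand": 0.05, "dx": -2.4, "dy": -0.9, "dz": 45, "rx": 0, "ry": 0, "rz": 0.6},
    {"hand": 0.05, "dx": -2.4, "dy": -0.9, "dz": 90, "rx": 0, "ry": 0, "rz": 0.6},
    {"hand": 0.05, "dx": -2.4, "dy": -0.9, "dz": 130, "rx": 0, "ry": 0, "rz": 0.6},
    {"hand": 0.05, "dx": -2.4, "dy": -0.9, "dz": 150, "rx": 0, "ry": 0, "rz": 0.6},
    {"hand": 0.05, "dx": -2.4, "dy": -0.9, "dz": 165, "rx": 0, "ry": 0, "rz": 0.6},
    {"hand": 0.05, "dx": -2.4, "dy": -0.9, "dz": 172, "rx": 0, "ry": 0, "rz": 0.6},
    {"hand": 0.05, "dx": -2.4, "dy": -0.9, "dz": 178, "rx": 0, "ry": 0, "rz": 0.6},
    {"hand": 0.05, "dx": -2.4, "dy": -0.9, "dz": 178, "rx": 0, "ry": 0, "rz": 0.6},
    {"hand": 0.05, "dx": -2.4, "dy": -0.9, "dz": 178, "rx": 0, "ry": 0, "rz": 0.6},
  ],
)

```text
t: 2.35
ee_pos: [0.5116, 0.3775, 0.0036]
tool_rot: [-3.141, 0.001, -2.443]
force: [-0.1, 0.8, -0.0]
gripper_width: 0.0417
```

```bash
python3 - <<'E'
from h import *
log(); wrist('w2')
E
```

```text
t 2.35 q [ 0.452  0.805  1.357  0.     0.978 -1.817] p [0.5116 0.3775 0.0036] rpy [-3.1412e+00  1.5000e-03 -2.4434e+00] F [-0.08  0.81 -0.03] tau [ 0.06  0.07 -0.05] w 0.0417
```

View pics/w2.png

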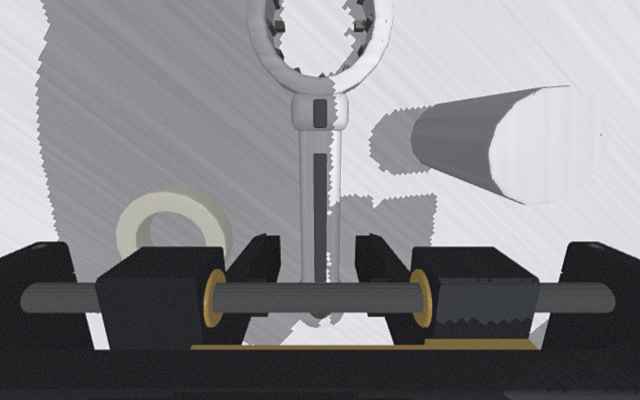

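The handle is centred between the fingers (col 320), and the tape and nipple are clear. Closing.

Emit:
move_arm(
  commands=[
    {"hand": 1, "dx": 0, "dy": 0, "dz": 0, "rx": 0, "ry": 0, "rz": 0},
    {"hand": 1, "dx": 0, "dy": 0, "dz": 0, "rx": 0, "ry": 0, "rz": 0},
    {"hand": 1, "dx": 0, "dy": 0, "dz": 0, "rx": 0, "ry": 0, "rz": 0},
    {"hand": 1, "dx": 0, "dy": 0, "dz": 0, "rx": 0, "ry": 0, "rz": 0},
    {"hand": 1, "dx": 0, "dy": 0, "dz": 0, "rx": 0, "ry": 0, "rz": 0},
    {"hand": 1, "dx": 0, "dy": 0, "dz": 0, "rx": 0, "ry": 0, "rz": 0},
  ],
  squeeze=50,
)

```text
t: 3.0
ee_pos: [0.5112, 0.3773, 0.003]
tool_rot: [3.142, 0.0, -2.443]
force: [-1.1, -0.1, 3.1]
gripper_width: 0.0195
```

Emit:
move_arm(
  commands=[
    {"hand": 1, "dx": 0, "dy": 0, "dz": -10, "rx": 0, "ry": 0, "rz": 0},
    {"hand": 1, "dx": 0, "dy": 0, "dz": -40, "rx": 0, "ry": 0, "rz": 0},
    {"hand": 1, "dx": 0, "dy": 0, "dz": -85, "rx": 0, "ry": 0, "rz": 0},
    {"hand": 1, "dx": 0, "dy": 0, "dz": -130, "rx": 0, "ry": 0, "rz": 0},
    {"hand": 1, "dx": 0, "dy": 0, "dz": -180, "rx": 0, "ry": 0, "rz": 0},
    {"hand": 1, "dx": 0, "dy": 0, "dz": -220, "rx": 0, "ry": 0, "rz": 0},
    {"hand": 1, "dx": 0, "dy": 0, "dz": -250, "rx": 0, "ry": 0, "rz": 0},
    {"hand": 1, "dx": 0, "dy": 0, "dz": -250, "rx": 0, "ry": 0, "rz": 0},
    {"hand": 1, "dx": 0, "dy": 0, "dz": -250, "rx": 0, "ry": 0, "rz": 0},
  ],
)

```text
t: 3.9
ee_pos: [0.5109, 0.377, 0.2518]
tool_rot: [3.141, -0.001, -2.443]
force: [-0.0, -0.2, -4.8]
gripper_width: 0.0191
```

```bash
python3 - <<'E'
from h import *
log(); wrist('w3')
E
```

```text
t 3.9 q [ 0.452  0.557  1.103 -0.     1.483 -1.817] p [0.5109 0.377  0.2518] rpy [ 3.1414e+00 -1.1000e-03 -2.4434e+00] F [-0.04 -0.19 -4.76] tau [ 0.2  -0.13 -0.04] w 0.0191
```

View pics/w3.png

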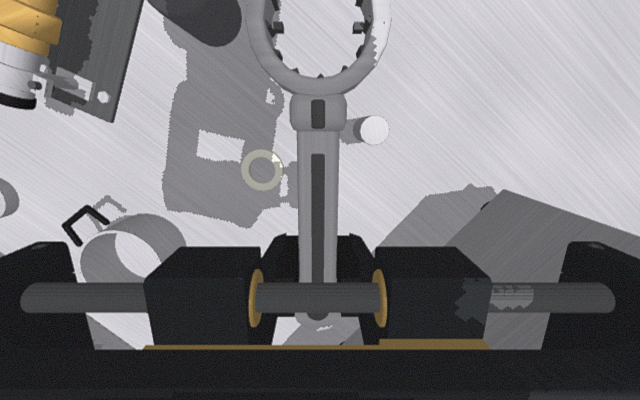

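Wrench held, with the ring at the top of the image around (320,30) and partly clipped. Next I'll measure the wrench in the tool frame, fit the arm kinematics and refine the inlet set.

```bash
cat >> h.py <<'E'
def Ry(a): return R.from_euler('y',a).as_matrix()
def Rz(a): return R.from_euler('z',a).as_matrix()
def fk(q,k):
    h,d,L2,a3,L3,Lt,dx=k
    A=Rz(q[0]);B=A@Ry(q[1]);C=B@Ry(q[2])
    E=C@Rz(q[3])@Ry(q[4])@Rz(q[5]+1.5707963)@Rz(0)
    p=A@[dx,d,h]+B@[0,0,L2]+C@[a3,0,L3]+E@[0,0,Lt]
    return p,E
E
python3 - <<'E'
from h import *
import json
L=json.load(open('kin.json'))
for q,p,r in L:
    E=fk(q,[0]*7)[1]; print(np.round(E.T@R.from_euler('xyz',r).as_matrix(),3).tolist())
def res(k): return np.concatenate([(fk(q,k)[0]-p) for q,p,r in L])
# min norm: regularise to prior
pri=np.array([.2,.1,.4,0,.4,.25,0]); 
f=lambda k: np.r_[res(k)*1000,(k-pri)*0.01*np.array([1,1,1,30,1,1,30])]
s=least_squares(f,pri); print(np.round(s.x,4),np.abs(res(s.x)).max())
E
```

```text
[[1.0, -0.0, 0.0], [0.0, 1.0, -0.0], [-0.0, 0.0, 1.0]]
[[1.0, -0.0, 0.0], [0.0, 1.0, -0.0], [-0.0, 0.0, 1.0]]
[[1.0, -0.0, -0.0], [0.0, 1.0, -0.0], [0.0, 0.0, 1.0]]
[[1.0, -0.0, -0.0], [0.0, 1.0, 0.0], [0.0, -0.0, 1.0]]
[[1.0, -0.0, -0.0], [0.0, 1.0, 0.0], [0.0, -0.0, 1.0]]
[ 0.2013  0.1163  0.4389  0.039   0.3975  0.2479 -0.    ] 1.1499082241961389e-08
```

```bash
python3 - <<'E'
from h import *
s=load('w3'); T,_=toolT()
P=cloud(s,s['tool_from_camera'])  # in tool frame
Q=P.reshape(-1,3); 
# top surface of wrench: tool z between -20 and +10, x .02...0.2, |y|<.04
m=(Q[:,0]>.03)&(Q[:,0]<.16)&(abs(Q[:,1])<.04)&(abs(Q[:,2])<.04)
q=Q[m]; print(len(q))
h=q[(q[:,0]<.075)&(abs(q[:,1])<.008)]
print('handle top z', np.polyfit(h[:,0],h[:,2],1), h[:,2].mean())
for b in np.arange(.03,.08,.01):
    k=(q[:,0]>b)&(q[:,0]<b+.01)&(abs(q[:,1])<.015); print(b,np.percentile(q[k][:,1],[3,97]),np.median(q[k][:,2]))
rg=q[(q[:,0]>.09)]
A=np.c_[rg[:,:2],np.ones(len(rg))]
w=np.ones(len(rg),bool)
for i in range(5):
    c=np.linalg.lstsq(A[w],rg[w][:,2],rcond=None)[0]; e=rg[:,2]-A@c; w=(e<.003)&(e>-.004)
print('ring top plane',c,w.sum(),e[w].std())
d=rg[w]; c0=np.array([.111,0.0])
for it in range(10):
    x,y=(d[:,:2]-c0).T; r=np.hypot(x,y);an=np.arctan2(y,x); b=np.round(an/np.radians(12)).astype(int)
    o=[]
    for i in np.unique(b):
        k=(b==i)&(r>.017)&(r<.036)
        if k.sum()>15 and d[k][:,0].max()<.127 and abs(np.median(an[k]))<2.7: o.append([np.median(an[k]),np.percentile(r[k],97)])
    o=np.array(o); ex,ey=o[:,1]*np.cos(o[:,0]),o[:,1]*np.sin(o[:,0])
    f=least_squares(lambda p:np.hypot(ex-p[0],ey-p[1])-.0295,[0,0]); c0=c0+f.x
print('ring c in tool xy',c0,len(o),np.abs(f.fun).max(), 'x max',d[:,0].max())
E
```

```text
10980
handle top z [-0.07142883 -0.00956442] -0.013403865906422624
0.03 [-0.00885686  0.00922007] -0.012721729099663126
0.04 [-0.00914648  0.00954386] -0.012522289472548312
0.05 [-0.00900826  0.00933839] -0.01241541244656122
0.060000000000000005 [-0.00980346  0.01034589] -0.012906054087525848
0.07 [-0.01158625  0.01227722] -0.015545558161021655
ring top plane [ 0.01591645  0.00107044 -0.01627243] 3242 0.0009607028668865193
ring c in tool xy [0.11344449 0.00031924] 14 0.0031199545886192344 x max 0.11787812262297018
```

Kinematics fit exactly; only the base-height/tool-length split is undetermined from tool-down poses. Now the inlet and cap from the top and scene cameras.

```bash
python3 - <<'E'
from h import *
out={}
for n in ['top0','scene0']:
    s=load(n); P=cloud(s); Q=P.reshape(-1,3)
    Q=Q[(Q[:,0]>.25)&(Q[:,0]<.70)&(abs(Q[:,1]-.02)<.12)]
    ps=np.radians(15.8)
    m=(Q[:,2]>.085)&(Q[:,2]<.13)
    o=np.array([.47,.023])
    for it in range(15):
        u=np.array([np.cos(ps),np.sin(ps)]);v=np.array([-u[1],u[0]])
        d=Q[:,:2]-o;x=d@u;y=d@v
        k=m&(abs(y)<.03)
        bx=[];by=[]
        for b in np.arange(-.16,.18,.01):
            kk=k&(x>b)&(x<b+.01)
            if kk.sum()>8: 
                # crest: weighted by height
                bx.append(b+.005); by.append(np.mean(np.percentile(y[kk],[4,96])))
        a=np.polyfit(bx,by,1); ps+=a[0]*.7; o=o+v*a[1]*.7
    g=Q[(Q[:,2]>.15)&(Q[:,2]<.2)]; dg=g[:,:2]-o; gx=dg@u; gy=dg@v; kk=(gx<-.05)
    print(n,'psi deg',np.degrees(ps),'o',o,'gauge along',np.percentile(gx[kk],[3,97]),gx[kk].mean(),'across',np.percentile(gy[kk],[2,98]),'ztop',g[kk][:,2].max())
    # cap top plane
    nrm=np.array([.5*u[0],.5*u[1],.8660254])
    d=Q-np.array([*o,.085]); x=d[:,:2]@u;y=d[:,:2]@v
    h=d@nrm; lat=x*.8660254-d[:,2]*.5
    k=(x>-.04)&(abs(y)<.04)&(Q[:,2]>.125)&(x<.08)
    hist=np.histogram(h[k],np.arange(.05,.15,.002)); print(dict(zip(np.round(hist[1][:-1],3),hist[0])))
    hm=np.percentile(h[k],95); kk=k&(h>hm-.01)
    print('top h',hm,'lat',np.percentile(lat[kk],[3,50,97]),'y',np.percentile(y[kk],[3,50,97]))
s=load('scene0'); save('sc_in',cv2.resize(s['img'][130:260,300:420],None,fx=5,fy=4.6,interpolation=cv2.INTER_CUBIC))
E
```

```text
top0 psi deg 15.704854153767211 o [0.47014012 0.0225042 ] gauge along [-0.09078094 -0.06308209] -0.07704407498615409 across [-0.03073421  0.03063105] ztop 0.19798454687779832
{np.float64(0.05): np.int64(10), np.float64(0.052): np.int64(18), np.float64(0.054): np.int64(46), np.float64(0.056): np.int64(37), np.float64(0.058): np.int64(7), np.float64(0.06): np.int64(9), np.float64(0.062): np.int64(6), np.float64(0.064): np.int64(7), np.float64(0.066): np.int64(8), np.float64(0.068): np.int64(13), np.float64(0.07): np.int64(13), np.float64(0.072): np.int64(20), np.float64(0.074): np.int64(36), np.float64(0.076): np.int64(42), np.float64(0.078): np.int64(26), np.float64(0.08): np.int64(10), np.float64(0.082): np.int64(1), np.float64(0.084): np.int64(0), np.float64(0.086): np.int64(0), np.float64(0.088): np.int64(0), np.float64(0.09): np.int64(0), np.float64(0.092): np.int64(0), np.float64(0.094): np.int64(0), np.float64(0.096): np.int64(0), np.float64(0.098): np.int64(0), np.float64(0.1): np.int64(0), np.float64(0.102): np.int64(0), np.float64(0.104): np.int64(0), np.float64(0.106): np.in
[... 1903 characters left out ...]
0.11): np.int64(0), np.float64(0.112): np.int64(0), np.float64(0.114): np.int64(0), np.float64(0.116): np.int64(0), np.float64(0.118): np.int64(0), np.float64(0.12): np.int64(0), np.float64(0.122): np.int64(0), np.float64(0.124): np.int64(0), np.float64(0.126): np.int64(0), np.float64(0.128): np.int64(0), np.float64(0.13): np.int64(0), np.float64(0.132): np.int64(0), np.float64(0.134): np.int64(0), np.float64(0.136): np.int64(0), np.float64(0.138): np.int64(0), np.float64(0.14): np.int64(0), np.float64(0.142): np.int64(0), np.float64(0.144): np.int64(0), np.float64(0.146): np.int64(0)}
top h 0.08051681865375149 lat [-0.02232718 -0.00610643  0.00857843] y [-0.02337033 -0.0050907   0.0102572 ]
```

View pics/sc_in.png

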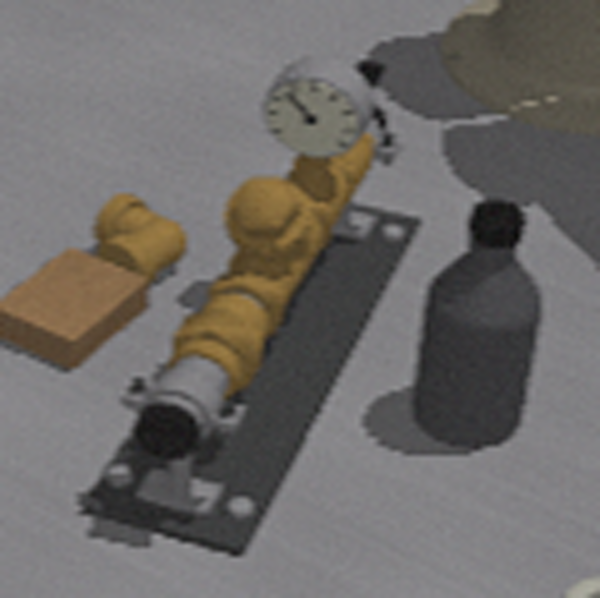

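Inlet fit from the top camera: ψ=15.7°, origin (0.4701, 0.0225), gauge at 77 mm as specified. The cap's drive centre is roughly 19 mm along and z≈0.147. Next: a pose function and an IK feasibility check over the swing.

```bash
cat >> h.py <<'E'
psi=np.radians(15.7); u3=np.array([np.cos(psi),np.sin(psi),0]); v3=np.array([-u3[1],u3[0],0]); z3=np.array([0,0,1.])
nrm=.5*u3+.8660254*z3; w3=.8660254*u3-.5*z3
o3=np.array([.4701,.0225,.085])
drive=o3-.0165*u3+.0717*nrm
RT=np.array([.1101,0.,-.007])   # ring centre in tool frame
def hold(al,lift=0,lat=(0,0),D=None):
    """al deg; ring centre at drive+lift*n+lat[0]*w+lat[1]*v ; returns TCP pos, R"""
    D=drive if D is None else D
    a=np.radians(al); e=np.cos(a)*(-v3)+np.sin(a)*w3
    Z=-nrm; X=-e; Y=np.cross(Z,X); Rm=np.c_[X,Y,Z]
    return D+lift*nrm+lat[0]*w3+lat[1]*v3-Rm@RT, Rm
K=[0.2013,0.1163,0.4389,0.039,0.3975,0.2479,0.]
LO=np.array([-2.94,-.97,.19,-1.23,.02,-2.88]);HI=np.array([2.94,2.17,2.56,4.37,3.11,2.88])
def ik(p,Rm,q0,k=None):
    k=K if k is None else k
    def f(q):
        a,E=fk(q,k); return np.r_[(a-p)*5,R.from_matrix(E.T@Rm).as_rotvec()]
    s=least_squares(f,np.clip(q0,LO+1e-3,HI-1e-3),bounds=(LO,HI)); return s.x,np.abs(s.fun).max()
E
python3 - <<'E'
from h import *
print('drive',drive)
q=bot.state()['joints']
for dk in (0,-.06,.1):
    k=list(K); k[0]+=dk;k[5]+=dk
    q0=q
    for al,l in [(0,.15),(60,.08),(60,0),(40,0),(20,0),(0,0),(-20,0),(-45,0)]:
        p,Rm=hold(al,l); q0,e=ik(p,Rm,q0,k); print(dk,al,l,np.round(p,3),np.round(q0,2),'%.4f'%e)
E
```

```text
drive [0.48872809 0.02773612 0.14709402]
0 0 0.15 [ 0.587 -0.059  0.271] [-0.2   0.75  0.81 -0.26  2.04 -0.54] 0.0000
0 60 0.08 [0.618 0.007 0.163] [-0.1   0.89  0.83 -0.2   1.91 -1.44] 0.0000
0 60 0 [ 0.58  -0.004  0.093] [-0.12  0.86  1.08 -0.2   1.69 -1.42] 0.0000
0 40 0 [ 0.567 -0.038  0.106] [-0.18  0.82  1.12 -0.22  1.68 -1.12] 0.0000
0 20 0 [ 0.545 -0.064  0.122] [-0.22  0.75  1.2  -0.24  1.66 -0.81] 0.0000
0 0 0 [ 0.515 -0.079  0.141] [-0.26  0.67  1.29 -0.26  1.64 -0.49] 0.0000
0 -20 0 [ 0.482 -0.082  0.16 ] [-0.27  0.58  1.39 -0.26  1.62 -0.15] 0.0000
0 -45 0 [ 0.442 -0.066  0.18 ] [-0.27  0.48  1.51 -0.26  1.61  0.29] 0.0000
-0.06 0 0.15 [ 0.587 -0.059  0.271] [-0.22  0.67  0.93 -0.26  2.   -0.55] 0.0000
-0.06 60 0.08 [0.618 0.007 0.163] [-0.12  0.81  0.96 -0.2   1.85 -1.45] 0.0000
-0.06 60 0 [ 0.58  -0.004  0.093] [-0.14  0.79  1.19 -0.2   1.64 -1.43] 0.0000
-0.06 40 0 [ 0.567 -0.038  0.106] [-0.2   0.75  1.23 -0.23  1.63 -1.13] 0.0000
-0.06 20 0 [ 0.545 -0.064  0.122] [-0.24  0.69  1.3  -0.25  1.62 -0.82] 0.0000
-0.06 0 0 [ 0.515 -0.079  0.141] [-0.28  0.61  1.39 -0.27  1.6  -0.5 ] 0.0000
-0.06 -20 0 [ 0.482 -0.082  0.16 ] [-0.3   0.52  1.48 -0.28  1.59 -0.17] 0.0000
-0.06 -45 0 [ 0.442 -0.066  0.18 ] [-0.3   0.41  1.59 -0.27  1.59  0.27] 0.0000
0.1 0 0.15 [ 0.587 -0.059  0.271] [-0.17  0.91  0.56 -0.26  2.14 -0.53] 0.0000
0.1 60 0.08 [0.618 0.007 0.163] [-0.08  1.06  0.54 -0.19  2.03 -1.44] 0.0000
0.1 60 0 [ 0.58  -0.004  0.093] [-0.1   0.99  0.85 -0.19  1.78 -1.41] 0.0000
0.1 40 0 [ 0.567 -0.038  0.106] [-0.15  0.95  0.92 -0.21  1.76 -1.11] 0.0000
0.1 20 0 [ 0.545 -0.064  0.122] [-0.19  0.87  1.01 -0.23  1.73 -0.79] 0.0000
0.1 0 0 [ 0.515 -0.079  0.141] [-0.22  0.79  1.12 -0.24  1.7  -0.47] 0.0000
0.1 -20 0 [ 0.482 -0.082  0.16 ] [-0.23  0.7   1.23 -0.25  1.67 -0.13] 0.0000
0.1 -45 0 [ 0.442 -0.066  0.18 ] [-0.22  0.59  1.36 -0.24  1.65  0.32] 0.0000
```

```bash
cat >> h.py <<'E'
def rows(p,Rm,n,via=None):
    from scipy.spatial.transform import Slerp
    T,_=toolT(); d,rv=rel(p,Rm,T)
    for i in range(1,n+1):
        f=i/n; print(i,np.round(d*f,0),np.round(rv*f,1))
E
python3 - <<'E'
from h import *
p,Rm=hold(45,.09); Y=Rm[:,1]; print('toolY',Y, 'dot w',Y@w3)
p2=p+ (1 if Y@w3>0 else -1)*.065*Y
print(p2, ik(p2,Rm,[-.1,.85,.85,-.2,1.9,-1.2]))
rows(p2,Rm,13)
E
```

```text
toolY [ 0.39818248  0.84643411 -0.35355339] dot w 0.7071067765515757
[0.64053536 0.03728082 0.15706693] (array([-0.06005488,  0.97128782,  0.6961899 , -0.17871405,  1.96768798,
       -1.14710181]), np.float64(4.440892098500626e-14))
rel d [ 118.5 -343.7   93.7] rv [ 5.65 31.17 67.64]
1 [  9. -26.   7.] [0.4 2.4 5.2]
2 [ 18. -53.  14.] [ 0.9  4.8 10.4]
3 [ 27. -79.  22.] [ 1.3  7.2 15.6]
4 [  36. -106.   29.] [ 1.7  9.6 20.8]
5 [  46. -132.   36.] [ 2.2 12.  26. ]
6 [  55. -159.   43.] [ 2.6 14.4 31.2]
7 [  64. -185.   50.] [ 3.  16.8 36.4]
8 [  73. -211.   58.] [ 3.5 19.2 41.6]
9 [  82. -238.   65.] [ 3.9 21.6 46.8]
10 [  91. -264.   72.] [ 4.3 24.  52. ]
11 [ 100. -291.   79.] [ 4.8 26.4 57.2]
12 [ 109. -317.   87.] [ 5.2 28.8 62.4]
13 [ 118. -344.   94.] [ 5.7 31.2 67.6]
```

Emit:
move_arm(
  commands=[
    {"hand": 1, "dx": 9, "dy": -26, "dz": -25, "rx": 0.4, "ry": 2.4, "rz": 5.2},
    {"hand": 1, "dx": 18, "dy": -53, "dz": -45, "rx": 0.9, "ry": 4.8, "rz": 10.4},
    {"hand": 1, "dx": 27, "dy": -79, "dz": -55, "rx": 1.3, "ry": 7.2, "rz": 15.6},
    {"hand": 1, "dx": 36, "dy": -106, "dz": -60, "rx": 1.7, "ry": 9.6, "rz": 20.8},
    {"hand": 1, "dx": 46, "dy": -132, "dz": -60, "rx": 2.2, "ry": 12, "rz": 26},
    {"hand": 1, "dx": 55, "dy": -159, "dz": -60, "rx": 2.6, "ry": 14.4, "rz": 31.2},
    {"hand": 1, "dx": 64, "dy": -185, "dz": -60, "rx": 3, "ry": 16.8, "rz": 36.4},
    {"hand": 1, "dx": 73, "dy": -211, "dz": -60, "rx": 3.5, "ry": 19.2, "rz": 41.6},
    {"hand": 1, "dx": 82, "dy": -238, "dz": -50, "rx": 3.9, "ry": 21.6, "rz": 46.8},
    {"hand": 1, "dx": 91, "dy": -264, "dz": -25, "rx": 4.3, "ry": 24, "rz": 52},
    {"hand": 1, "dx": 100, "dy": -291, "dz": 5, "rx": 4.8, "ry": 26.4, "rz": 57.2},
    {"hand": 1, "dx": 109, "dy": -317, "dz": 35, "rx": 5.2, "ry": 28.8, "rz": 62.4},
    {"hand": 1, "dx": 118, "dy": -344, "dz": 65, "rx": 5.7, "ry": 31.2, "rz": 67.6},
    {"hand": 1, "dx": 118, "dy": -344, "dz": 94, "rx": 5.7, "ry": 31.2, "rz": 67.6},
    {"hand": 1, "dx": 118, "dy": -344, "dz": 94, "rx": 5.7, "ry": 31.2, "rz": 67.6},
    {"hand": 1, "dx": 118, "dy": -344, "dz": 94, "rx": 5.7, "ry": 31.2, "rz": 67.6},
    {"hand": 1, "dx": 118, "dy": -344, "dz": 94, "rx": 5.7, "ry": 31.2, "rz": 67.6},
  ],
)

```text
t: 5.65
ee_pos: [0.6422, 0.0386, 0.1605]
tool_rot: [-2.758, -0.358, 2.562]
force: [0.7, 0.7, -2.9]
gripper_width: 0.0196
```

```bash
python3 - <<'E'
from h import *
log(); wrist('w4'); s=snapshot('scene'); save('s4',s['img'])
E
```

```text
t 5.65 q [-0.058  0.971  0.687 -0.178  1.973 -1.148] p [0.6422 0.0386 0.1605] rpy [-2.7576 -0.3577  2.5619] F [ 0.7   0.66 -2.91] tau [ 0.1  -0.59  0.01] w 0.0196
```

View pics/w4.png

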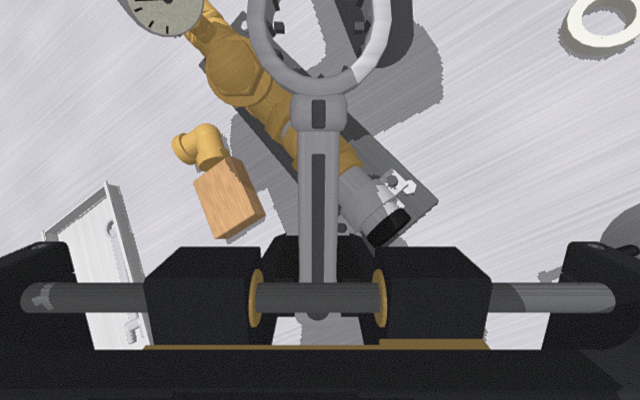

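View pics/s4.png

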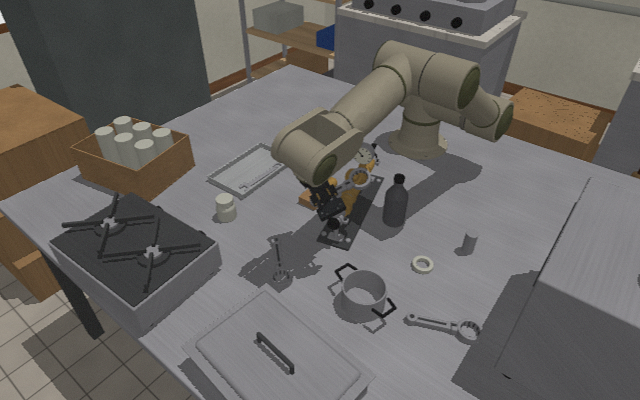

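The wrist view shows the cap's hexagon near (235,72), with the ring overlapping its right edge. The gauge is at (165,10). I'll measure the cap in tool coordinates.

```bash
python3 - <<'E'
from h import *
s=load('w4'); P=cloud(s,s['tool_from_camera'])
save('w4c',cv2.resize(s['img'][0:150,160:400],None,fx=3.3,fy=3.3,interpolation=cv2.INTER_CUBIC))
T,_=toolT(); C=T[:3,:3].T@(drive+.0135*nrm-T[:3,3]); print('expected top centre tool',C)
Z=P[...,2]; m=np.zeros(Z.shape,bool); m[20:130,180:280]=1
z=Z[m]; hist=np.histogram(z,np.arange(.05,.13,.002)); print(list(zip(np.round(hist[1][:-1],3).tolist(),hist[0].tolist())))
E
```

```text
expected top centre tool [ 0.11004729 -0.06547562  0.07275491]
[(0.05, 0), (0.052, 0), (0.054, 0), (0.056, 0), (0.058, 0), (0.06, 0), (0.062, 0), (0.064, 0), (0.066, 0), (0.068, 3), (0.07, 566), (0.072, 711), (0.074, 364), (0.076, 485), (0.078, 193), (0.08, 43), (0.082, 30), (0.084, 23), (0.086, 32), (0.088, 36), (0.09, 22), (0.092, 101), (0.094, 741), (0.096, 69), (0.098, 16), (0.1, 3), (0.102, 10), (0.104, 51), (0.106, 81), (0.108, 78), (0.11, 47), (0.112, 36), (0.114, 98), (0.116, 119), (0.118, 117), (0.12, 68), (0.122, 62), (0.124, 39), (0.126, 33)]
```

View pics/w4c.png

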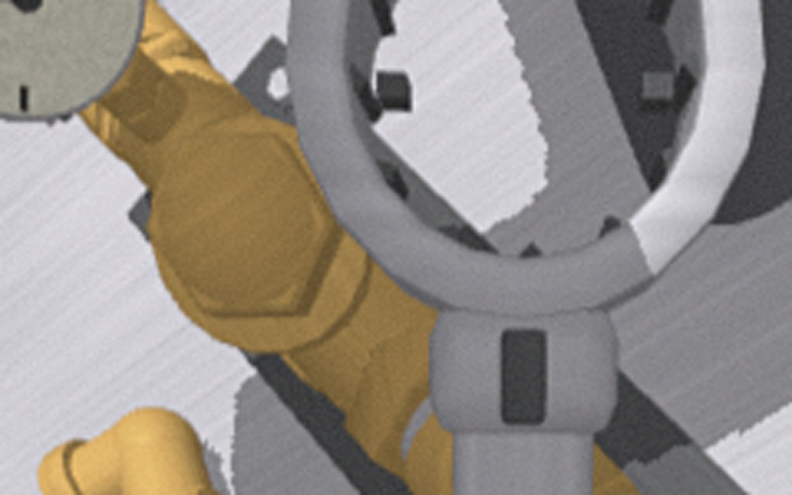

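```bash
cat >> h.py <<'E'
def proj(s,X,Tc=None):
    Tc=s['tool_from_camera'] if Tc is None else Tc
    I=np.linalg.inv(Tc); c=np.asarray(X)@I[:3,:3].T+I[:3,3]
    return np.stack([s['cx']+s['fx']*c[...,0]/-c[...,2], s['cy']+s['fy']*(-c[...,1])/-c[...,2]],-1)
def ringfit(s,ztop=-.017,r1=80):
    P=cloud(s,s['tool_from_camera']); Z=P[...,2]
    m=(Z<.02)&(s['z_map']>0)
    pts=[]
    for r in range(2,r1):
        c=np.where(m[r,200:440])[0]+200
        if len(c)>5: pts+= [(c[0]-.5,r),(c[-1]+.5,r)]
    pts=np.array(pts,float)
    ph=np.linspace(0,2*np.pi,720)
    def f(p,full=False):
        X=np.c_[p[0]+p[2]*np.cos(ph),p[1]+p[2]*np.sin(ph),np.full(720,ztop)]
        q=proj(s,X); d=np.hypot(pts[:,None,0]-q[None,:,0],pts[:,None,1]-q[None,:,1]); 
        j=d.argmin(1); c=proj(s,[[p[0],p[1],ztop]])[0]
        return np.hypot(*(pts-c).T)-np.hypot(*(q[j]-c).T)
    r=least_squares(f,[.11,0,.0295],loss='soft_l1',f_scale=1,diff_step=1e-4,x_scale=.01); return r.x,np.abs(f(r.x)).mean()
def hexfit(s,win,zlo,zhi,c0):
    r0,r1,k0,k1=win
    P=cloud(s,s['tool_from_camera'])[r0:r1,k0:k1].reshape(-1,3)
    q=P[(P[:,2]>zlo)&(P[:,2]<zhi)]
    H=cv2.convexHull((q[:,:2]*1e5).astype(np.float32))[:,0]/1e5
    # template IoU on grid
    g=.0005; xs=np.arange(c0[0]-.035,c0[0]+.035,g); ys=np.arange(c0[1]-.035,c0[1]+.035,g)
    cnt=np.histogram2d(q[:,0],q[:,1],[xs,ys])[0]
    occ=cv2.morphologyEx((cnt>0).astype(np.uint8),cv2.MORPH_CLOSE,np.ones((5,5)))
    occ=cv2.morphologyEx(occ,cv2.MORPH_OPEN,np.ones((5,5))).astype(bool)
    X,Y=np.meshgrid((xs[1:]+xs[:-1])/2,(ys[1:]+ys[:-1])/2,indexing='ij')
    def iou(p):
        t=np.maximum.reduce([np.abs((X-p[0])*np.cos(p[2]+k*np.pi/3)+(Y-p[1])*np.sin(p[2]+k*np.pi/3)) for k in range(3)])
        w=np.clip((p[3]/2-t)/g+.5,0,1); return -(np.minimum(w,occ)).sum()/np.maximum(w,occ).sum()
    from scipy.optimize import minimize
    best=None
    for a in np.radians(np.arange(0,60,10)):
        r=minimize(iou,[*c0,a,.036],method='Nelder-Mead',options=dict(initial_simplex=np.array([[*c0,a,.036]]+[[c0[0]+.003*(i==0),c0[1]+.003*(i==1),a+.1*(i==2),.036+.001*(i==3)] for i in range(4)])))
        if best is None or r.fun<best.fun: best=r
    return best.x,-best.fun,q
E
python3 - <<'E'
from h import *
s=load('w4'); print('ring',ringfit(s,-.017),ringfit(s,-.0155))
for zh in (.0765,.079,.083):
    x,i,q=hexfit(s,(15,125,195,285),.066,zh,[.11,-.0655]); print('hex',x[:2],np.degrees(x[2])%60,x[3],i,len(q))
A=q[np.hypot(*(q[:,:2]-x[:2]).T)<.014]; c=np.linalg.lstsq(np.c_[A[:,:2]-x[:2],np.ones(len(A))],A[:,2],rcond=None)[0]; print('top plane',c,len(A))
P=cloud(s,s['tool_from_camera'])[0:100,240:400].reshape(-1,3); k=(P[:,2]<0)&(P[:,2]>-.03)&(P[:,0]>.095);A=P[k]; c=np.linalg.lstsq(np.c_[A[:,:2]-[.11,0],np.ones(len(A))],A[:,2],rcond=None)[0]; print('ringplane',c, np.percentile(A[:,2],[10,25,50]))
E
```

```text
ring (array([0.10820358, 0.00030189, 0.0287491 ]), np.float64(0.3113518917107294)) (array([0.10861819, 0.00030646, 0.02907388]), np.float64(0.3087138751059402))
hex [ 0.10752586 -0.06174255] 57.12676472613943 0.03160868263008931 0.9323054062444011 1747
hex [ 0.10744095 -0.06188951] 57.53079878167615 0.03534826304091518 0.9702502441748797 2274
hex [ 0.1072372  -0.06187077] 57.79883987919462 0.03584243932832352 0.9763143261140582 2380
top plane [-0.01729282  0.02102853  0.07228823] 1340
ringplane [ 0.21698871  0.00097879 -0.01148312] [-0.01524128 -0.01473966 -0.01403715]
```

The hexagon fit is good (IoU 0.976, 35.8 mm across flats). The ring is at about (108.5, 0.3) mm in tool xy and the hexagon at (107.3, −61.9). I'll shift over it to about 19 mm above and look again.

```bash
python3 - <<'E'
from h import *
T,_=toolT(); p,Rm=hold(45,0); print('rot err',np.degrees(R.from_matrix(T[:3,:3].T@Rm).as_rotvec()))
print('tool-frame dirs: n',T[:3,:3].T@nrm,'away u',T[:3,:3].T@u3)
D=T[:3,3]+T[:3,:3]@np.array([.1073,-.0619,.0723+.0135]); print('drive meas',D,'vs',drive)
E
```

```text
rot err [0.1493593  0.28148371 0.06692717]
tool-frame dirs: n [-0.00491431  0.00260393 -0.99998453] away u [-0.61553317  0.61295267 -0.49538666]
drive meas [0.4925887  0.0294131  0.14523812] vs [0.48872809 0.02773612 0.14709402]
```

Emit:
move_arm(
  commands=[
    {"hand": 1, "dx": 0, "dy": -15, "dz": 0, "rx": 0, "ry": 0, "rz": 0},
    {"hand": 1, "dx": 0, "dy": -35, "dz": 5, "rx": 0, "ry": 0, "rz": 0},
    {"hand": 1, "dx": -1, "dy": -52, "dz": 20, "rx": 0, "ry": 0, "rz": 0},
    {"hand": 1, "dx": -1.2, "dy": -62, "dz": 38, "rx": 0, "ry": 0, "rz": 0},
    {"hand": 1, "dx": -1.2, "dy": -62, "dz": 48, "rx": 0, "ry": 0, "rz": 0},
    {"hand": 1, "dx": -1.2, "dy": -62, "dz": 48, "rx": 0, "ry": 0, "rz": 0},
    {"hand": 1, "dx": -1.2, "dy": -62, "dz": 48, "rx": 0, "ry": 0, "rz": 0},
    {"hand": 1, "dx": -1.2, "dy": -62, "dz": 48, "rx": 0, "ry": 0, "rz": 0},
  ],
)

```text
t: 6.55
ee_pos: [0.5958, -0.0214, 0.1394]
tool_rot: [-2.757, -0.358, 2.561]
force: [1.3, -0.6, -3.1]
gripper_width: 0.0196
```

```bash
python3 - <<'E'
from h import *
log(); s=wrist('w5'); print('ring',ringfit(s,-.0155))
save('w5c',cv2.resize(s['img'][0:150,200:440],None,fx=3.3,fy=3.3,interpolation=cv2.INTER_CUBIC))
E
```

```text
t 6.55 q [-0.147  0.849  0.974 -0.211  1.795 -1.204] p [ 0.5958 -0.0214  0.1394] rpy [-2.757  -0.3582  2.5611] F [ 1.3  -0.65 -3.13] tau [ 0.02 -0.58 -0.05] w 0.0196
ring (array([0.10861717, 0.00030489, 0.02906791]), np.float64(0.3089274441837252))
```

View pics/w5c.png

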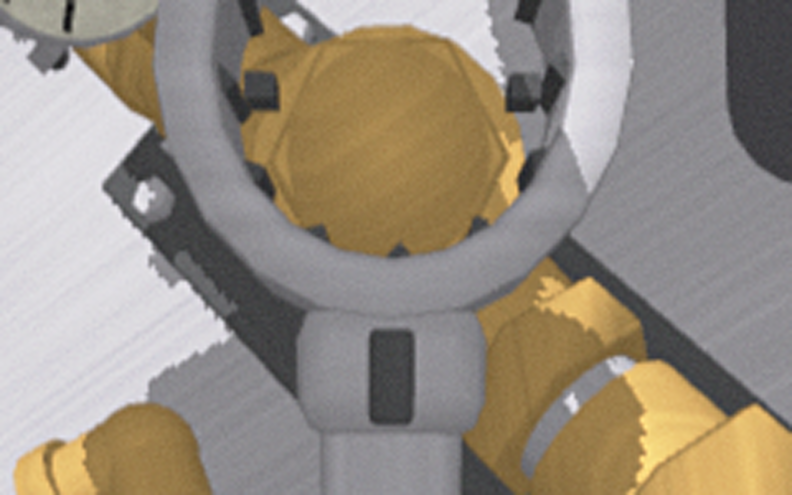

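```bash
cat >> h.py <<'E'
def hexfit2(s,zlo,zhi,c0,ang,xmin,win=(0,90,250,390),size=.0358):
    r0,r1,k0,k1=win
    P=cloud(s,s['tool_from_camera'])[r0:r1,k0:k1].reshape(-1,3)
    q=P[(P[:,2]>zlo)&(P[:,2]<zhi)]
    g=.0005; xs=np.arange(c0[0]-.035,c0[0]+.035,g); ys=np.arange(c0[1]-.035,c0[1]+.035,g)
    occ=(np.histogram2d(q[:,0],q[:,1],[xs,ys])[0]>0).astype(np.uint8)
    occ=cv2.morphologyEx(occ,cv2.MORPH_CLOSE,np.ones((5,5)));occ=cv2.morphologyEx(occ,cv2.MORPH_OPEN,np.ones((5,5))).astype(bool)
    X,Y=np.meshgrid((xs[1:]+xs[:-1])/2,(ys[1:]+ys[:-1])/2,indexing='ij')
    V=X>xmin
    def iou(p):
        t=np.maximum.reduce([np.abs((X-p[0])*np.cos(p[2]+k*np.pi/3)+(Y-p[1])*np.sin(p[2]+k*np.pi/3)) for k in range(3)])
        w=np.clip((size/2-t)/g+.5,0,1); return -(np.minimum(w,occ)*V).sum()/(np.maximum(w,occ)*V).sum()
    from scipy.optimize import minimize
    a=ang; r=minimize(iou,[*c0,a],method='Nelder-Mead',options=dict(initial_simplex=np.array([[*c0,a]]+[[c0[0]+.003*(i==0),c0[1]+.003*(i==1),a+.08*(i==2)] for i in range(3)])))
    return r.x,-r.fun,q
E
python3 - <<'E'
from h import *
s=load('w5'); T,_=toolT()
D4=np.array([.1073,-.0619,.0723])
import json; L=json.load(open('kin.json')); q,p,r=L[-2]; T4=np.eye(4);T4[:3,:3]=R.from_euler('xyz',r).as_matrix();T4[:3,3]=p
C=T[:3,:3].T@(T4[:3,:3]@D4+T4[:3,3]-T[:3,3]); print('pred hex top in tool',C)
P=cloud(s,s['tool_from_camera']); z=P[0:85,270:370,2]; h=np.histogram(z,np.arange(.0,.08,.002)); print([(round(float(b),3),int(a)) for a,b in zip(*h) if a>20])
for xm in (.098,.102,.106):
  for zh in (.030,.034):
    x,i,q=hexfit2(s,.016,zh,C[:2],np.radians(57.7),xm); print(xm,zh,x[:2],np.degrees(x[2])%60,i)
k=np.hypot(q[:,0]-x[0],q[:,1]-x[1])<.013; A=q[k]; print('top z',np.linalg.lstsq(np.c_[A[:,:2]-x[:2],np.ones(len(A))],A[:,2],rcond=None)[0])
# overlay
im=cv2.resize(s['img'],None,fx=4,fy=4,interpolation=cv2.INTER_CUBIC)
a=np.linspace(0,2*np.pi,200)
def draw(pts,col): cv2.polylines(im,[np.round(proj(s,pts)*4+1.5).astype(np.int32)],True,col,1)
ha=np.radians(57.7+30)+np.arange(6)*np.pi/3
draw(np.c_[C[0]+.0207*np.cos(ha),C[1]+.0207*np.sin(ha),np.full(6,C[2]+.002)],(0,0,255))
draw(np.c_[x[0]+.0207*np.cos(ha),x[1]+.0207*np.sin(ha),np.full(6,C[2]+.002)],(0,255,0))
draw(np.c_[.1086+.029*np.cos(a),.0003+.029*np.sin(a),np.full(200,-.0155)],(255,0,0))
draw(np.c_[.1086+.022*np.cos(a),.0003+.022*np.sin(a),np.full(200,.0045)],(255,255,0))
save('w5o',im[0:400,960:1640])
E
```

```text
pred hex top in tool [ 1.09073594e-01 -4.59983849e-05  2.35770971e-02]
[(0.0, 85), (0.002, 44), (0.02, 52), (0.022, 1471), (0.024, 836), (0.026, 597), (0.028, 575), (0.03, 81), (0.044, 249), (0.046, 401)]
0.098 0.03 [ 0.1088904  -0.00021371] 58.134614782718224 0.9719854510206231
0.098 0.034 [ 0.10912068 -0.00020579] 57.612796440457785 0.9749901959729516
0.102 0.03 [ 0.10886201 -0.00019536] 57.95568046777278 0.9759404101684861
0.102 0.034 [ 0.10913245 -0.00018754] 57.5393929903388 0.9773442727660463
0.106 0.03 [ 0.10883735 -0.00022275] 57.84026738386005 0.973677432307129
0.106 0.034 [ 0.10922832 -0.00025564] 57.72836045544548 0.9752416241763652
top z [0.00228927 0.00044294 0.02349628]
```

View pics/w5o.png

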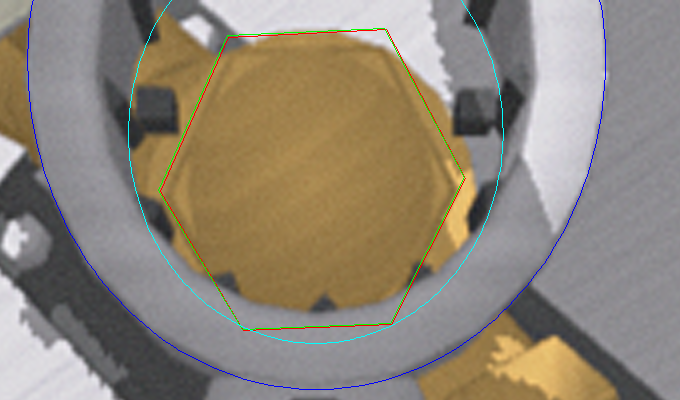

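The overlay puts the hexagon centre at (109.0, −0.2) mm and the ring centre at (108.6, 0.3), which is within the 1.5 mm clearance. The plane tilt is under 0.2°. Lowering gently.

Emit:
move_arm(
  commands=[
    {"hand": 1, "dx": 0, "dy": -0.4, "dz": 8, "rx": 0, "ry": 0, "rz": 0},
    {"hand": 1, "dx": 0, "dy": -0.4, "dz": 16, "rx": 0, "ry": 0, "rz": 0},
    {"hand": 1, "dx": 0, "dy": -0.4, "dz": 19, "rx": 0, "ry": 0, "rz": 0},
    {"hand": 1, "dx": 0, "dy": -0.4, "dz": 22, "rx": 0, "ry": 0, "rz": 0},
    {"hand": 1, "dx": 0, "dy": -0.4, "dz": 25, "rx": 0, "ry": 0, "rz": 0},
    {"hand": 1, "dx": 0, "dy": -0.4, "dz": 25, "rx": 0, "ry": 0, "rz": 0},
  ],
)

```text
t: 7.2
ee_pos: [0.5828, -0.0255, 0.1167]
tool_rot: [-2.756, -0.36, 2.56]
force: [0.8, 0.8, -2.6]
gripper_width: 0.0192
```

```bash
python3 - <<'E'
from h import *
log(); T,st=toolT(); print('F tool',T[:3,:3].T@st['force'],'tau tool',T[:3,:3].T@st['wrist_torque'])
E
```

```text
t 7.2 q [-0.155  0.841  1.051 -0.212  1.728 -1.198] p [ 0.5828 -0.0255  0.1167] rpy [-2.756  -0.3602  2.56  ] F [ 0.84  0.81 -2.63] tau [-0.   -0.65  0.  ] w 0.0192
F tool [-1.17029734  1.9482382   1.77148583] tau tool [-0.33059751 -0.54899514  0.08477436]
```

No jam after about 5 mm of overlap. Continuing down.

Emit:
move_arm(
  commands=[
    {"hand": 1, "dx": 0, "dy": 0, "dz": 3, "rx": 0, "ry": 0, "rz": 0},
    {"hand": 1, "dx": 0, "dy": 0, "dz": 6, "rx": 0, "ry": 0, "rz": 0},
    {"hand": 1, "dx": 0, "dy": 0, "dz": 9, "rx": 0, "ry": 0, "rz": 0},
    {"hand": 1, "dx": 0, "dy": 0, "dz": 12, "rx": 0, "ry": 0, "rz": 0},
    {"hand": 1, "dx": 0, "dy": 0, "dz": 14, "rx": 0, "ry": 0, "rz": 0},
    {"hand": 1, "dx": 0, "dy": 0, "dz": 14, "rx": 0, "ry": 0, "rz": 0},
  ],
)

```text
t: 7.8
ee_pos: [0.5761, -0.0275, 0.1044]
tool_rot: [-2.756, -0.36, 2.56]
force: [0.7, -0.6, -3.2]
gripper_width: 0.0198
```

```bash
python3 - <<'E'
from h import *
log(); T,st=toolT(); print('F tool',T[:3,:3].T@st['force'],'tau tool',T[:3,:3].T@st['wrist_torque'])
s=wrist('w6'); print('ring',ringfit(s,-.0155)); save('w6c',cv2.resize(s['img'][0:150,200:440],None,fx=3.3,fy=3.3,interpolation=cv2.INTER_CUBIC))
P=cloud(s,s['tool_from_camera']); z=P[0:75,285:350]; k=(z[...,2]>-.02)&(z[...,2]<.03); print('hextop z',np.median(z[...,2]))
E
```

```text
t 7.8 q [-0.16   0.839  1.089 -0.213  1.692 -1.194] p [ 0.5761 -0.0275  0.1044] rpy [-2.7558 -0.3604  2.56  ] F [ 0.7  -0.61 -3.19] tau [-0.04 -0.61  0.08] w 0.0198
F tool [-1.9873168   0.88399837  2.51317295] tau tool [-0.25535758 -0.56141364  0.03557593]
ring (array([0.10857483, 0.00027223, 0.02904543]), np.float64(0.2932332390685677))
hextop z -0.016187202452077887
```

View pics/w6c.png

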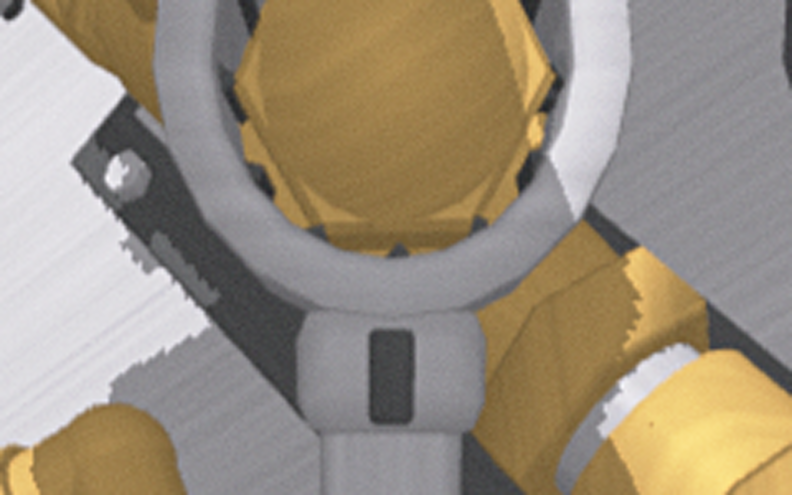

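The hexagon top is now 1.4 mm above the ring top; 3.5 mm means fully seated. I'll lower a little more and then swing.

Emit:
move_arm(
  commands=[
    {"hand": 1, "dx": 0, "dy": 0, "dz": 1, "rx": 0, "ry": 0, "rz": 0},
    {"hand": 1, "dx": 0, "dy": 0, "dz": 1.6, "rx": 0, "ry": 0, "rz": 0},
    {"hand": 1, "dx": 0, "dy": 0, "dz": 1.6, "rx": 0, "ry": 0, "rz": 0},
    {"hand": 1, "dx": 0, "dy": 0, "dz": 1.6, "rx": 0, "ry": 0, "rz": 0},
  ],
)

```text
t: 8.25
ee_pos: [0.5756, -0.0276, 0.1035]
tool_rot: [-2.756, -0.36, 2.56]
force: [1.8, 0.5, -2.2]
gripper_width: 0.0195
```

```bash
cat >> h.py <<'E'
def stat():
    T,st=toolT(); print('t',round(st['t'],2),'F tool',np.round(T[:3,:3].T@st['force'],2),'tau tool',np.round(T[:3,:3].T@st['wrist_torque'],2),'w',round(st['gripper_width'],4),'q',np.round(st['joints'],2)); return T
def cappos():
    T,_=toolT(); return T
def swing(c,angs):
    for th in angs:
        t=np.radians(th); print(th,round(1000*(c[0]-c[0]*np.cos(t)+c[1]*np.sin(t)),1),round(1000*(c[1]-c[0]*np.sin(t)-c[1]*np.cos(t)),1))
E
python3 - <<'E'
from h import *
T=stat(); log()
s=wrist('w7'); P=cloud(s,s['tool_from_camera']); z=P[0:60,285:350,2]; print('hextop z',np.median(z))
p,Rm=hold(0,0); X=T[:3,0]; e=-X; print('alpha',np.degrees(np.arctan2(e@w3,-e@v3)))
swing([.1088,-.0002],np.arange(5,100,5))
E
```

```text
t 8.25 F tool [-1.88  1.91  0.96] tau tool [-0.3  -0.48  0.06] w 0.0195 q [-0.16  0.84  1.09 -0.21  1.69 -1.19]
t 8.25 q [-0.16   0.838  1.093 -0.213  1.688 -1.194] p [ 0.5756 -0.0276  0.1035] rpy [-2.7562 -0.3597  2.5602] F [ 1.78  0.52 -2.17] tau [ 0.01 -0.57  0.01] w 0.0195
hextop z -0.01766200057503846
alpha 45.04417616354071
5 0.4 -9.5
10 1.6 -18.9
15 3.7 -28.2
20 6.5 -37.2
25 10.1 -46.0
30 14.5 -54.4
35 19.6 -62.4
40 25.3 -70.0
45 31.7 -77.0
50 38.7 -83.4
55 46.2 -89.2
60 54.2 -94.3
65 62.6 -98.7
70 71.4 -102.4
75 80.4 -105.2
80 89.7 -107.3
85 99.1 -108.6
90 108.6 -109.0
95 118.1 -108.6
```

Seated at 2.9 mm with no force building up. First half of the drive stroke, 45°.

Emit:
move_arm(
  commands=[
    {"hand": 1, "dx": 0.4, "dy": -9.5, "dz": 0.2, "rx": 0, "ry": 0, "rz": 5},
    {"hand": 1, "dx": 1.6, "dy": -18.9, "dz": 0.3, "rx": 0, "ry": 0, "rz": 10},
    {"hand": 1, "dx": 3.7, "dy": -28.2, "dz": 0.3, "rx": 0, "ry": 0, "rz": 15},
    {"hand": 1, "dx": 6.5, "dy": -37.2, "dz": 0.3, "rx": 0, "ry": 0, "rz": 20},
    {"hand": 1, "dx": 10.1, "dy": -46, "dz": 0.3, "rx": 0, "ry": 0, "rz": 25},
    {"hand": 1, "dx": 14.5, "dy": -54.4, "dz": 0.3, "rx": 0, "ry": 0, "rz": 30},
    {"hand": 1, "dx": 19.6, "dy": -62.4, "dz": 0.4, "rx": 0, "ry": 0, "rz": 35},
    {"hand": 1, "dx": 25.3, "dy": -70, "dz": 0.4, "rx": 0, "ry": 0, "rz": 40},
    {"hand": 1, "dx": 31.7, "dy": -77, "dz": 0.4, "rx": 0, "ry": 0, "rz": 45},
  ],
)

```text
t: 9.2
ee_pos: [0.5189, -0.0746, 0.1411]
tool_rot: [-2.62, -0.003, 1.843]
force: [-0.6, 11.7, -3.2]
gripper_width: 0.0197
```

```bash
python3 - <<'E'
from h import *
stat();log()
s=wrist('w8'); print('ring',ringfit(s,-.0155)); save('w8c',cv2.resize(s['img'][0:150,200:440],None,fx=3.3,fy=3.3,interpolation=cv2.INTER_CUBIC))
P=cloud(s,s['tool_from_camera']); z=P[0:60,285:350,2]; print('hextop z',np.median(z))
E
```

```text
t 9.2 F tool [11.36  3.85  1.5 ] tau tool [-0.65  1.7  -0.09] w 0.0197 q [-0.25  0.68  1.28 -0.25  1.64 -0.48]
t 9.2 q [-0.249  0.68   1.28  -0.249  1.644 -0.481] p [ 0.5189 -0.0746  0.1411] rpy [-2.6196 -0.0032  1.8425] F [-0.56 11.65 -3.19] tau [ 1.64 -0.22 -0.77] w 0.0197
ring (array([0.10776261, 0.01066162, 0.03960146]), np.float64(4.787456867767216))
hextop z -0.017874180859944314
```

View pics/w8c.png

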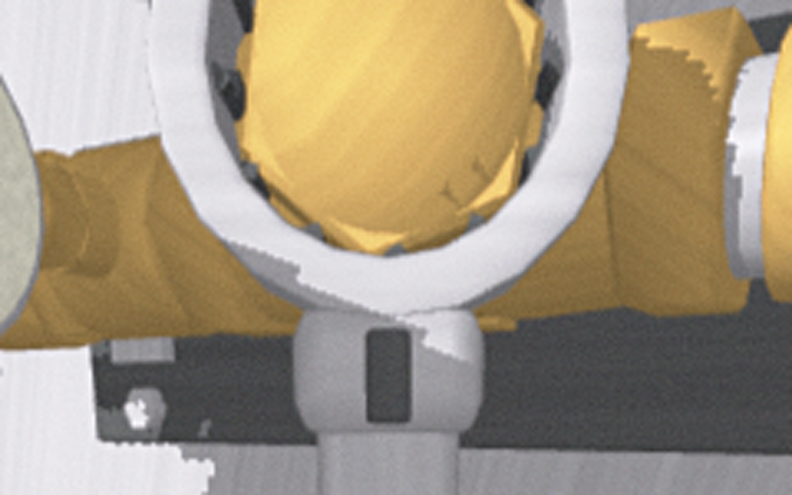

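```bash
python3 - <<'E'
from h import *
import json; L=json.load(open('kin.json'))
c=np.array([.1088,-.0002,-.007])
for q,p,r in L[-3:]:
    Rm=R.from_euler('xyz',r).as_matrix(); a=np.array(p)+Rm@c; print(a, 'n dev',Rm.T@nrm, [ (a-drive)@w3*1e3,(a-drive)@v3*1e3,(a-drive)@nrm*1e3])
q,p,r=L[-1]; e=-R.from_euler('xyz',r).as_matrix()[:,0]; print('alpha',np.degrees(np.arctan2(e@w3,-e@v3)))
E
```

```text
[0.49428622 0.02924784 0.14886307] n dev [-0.00142114  0.00130871 -0.99999813] [np.float64(4.103648341094074), np.float64(-0.04871356594658032), np.float64(4.411967449866346)]
[0.49375902 0.02912943 0.14793876] n dev [-0.00211067  0.00167482 -0.99999637] [np.float64(4.098517293028268), np.float64(-0.020046792336286076), np.float64(3.3417040107588023)]
[0.49294943 0.03108841 0.14766077] n dev [ 0.00393541  0.00159688 -0.99999098] [np.float64(4.021625532905016), np.float64(2.0849212897750524), np.float64(2.976309758013005)]
alpha -0.02190395990448782
```

Emit:
move_arm(
  commands=[
    {"hand": 1, "dx": 0, "dy": 0, "dz": 0, "rx": 0, "ry": 0, "rz": 0},
    {"hand": 1, "dx": 0, "dy": 0, "dz": 0, "rx": 0, "ry": 0, "rz": 0},
  ],
)

```text
t: 9.45
ee_pos: [0.5192, -0.0746, 0.1412]
tool_rot: [-2.62, -0.004, 1.846]
force: [-2.1, 9.8, -2.4]
gripper_width: 0.0195
```

```bash
cat >> h.py <<'E'
def piv():
    T,st=toolT(); a=T[:3,3]+T[:3,:3]@[.1088,-.0002,-.007]; e=-T[:3,0]
    print('pivot dev w,v,n mm',np.round([(a-drive)@w3*1e3,(a-drive)@v3*1e3,(a-drive)@nrm*1e3],2),'alpha',round(np.degrees(np.arctan2(e@w3,-e@v3)),2))
def look(name):
    stat(); piv(); s=wrist(name); print('ring',ringfit(s,-.0155)); save(name+'c',cv2.resize(s['img'][0:120,220:420],None,fx=4,fy=4,interpolation=cv2.INTER_CUBIC))
    return s
E
python3 - <<'E'
from h import *
look('w9')
E
```

```text
t 9.45 F tool [9.96 1.78 1.82] tau tool [-0.46  1.41 -0.13] w 0.0195 q [-0.25  0.68  1.28 -0.25  1.64 -0.48]
pivot dev w,v,n mm [3.8  1.97 3.09] alpha 0.17
ring (array([0.10635385, 0.01058115, 0.0395002 ]), np.float64(4.714424638889726))
```

View pics/w9c.png

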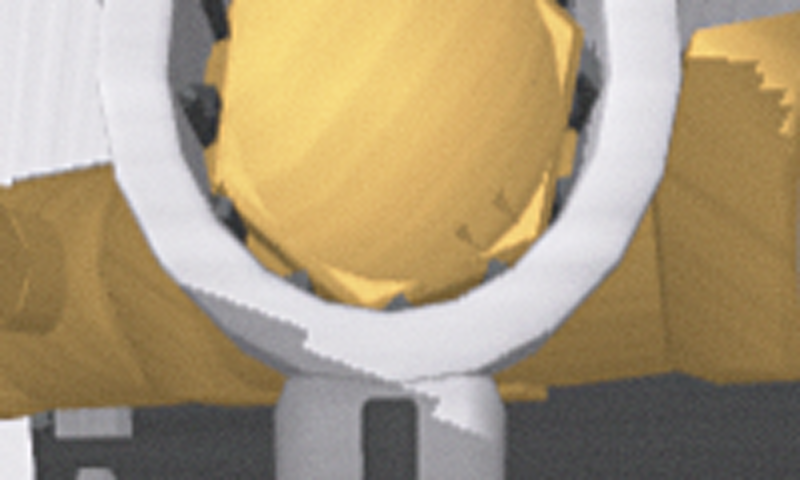

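The hexagon now sits at about 36° in the tool frame (12.7° if it hadn't moved), so the cap has turned about 23° and the rest was ratchet play. The steady 10 N radial load is small and fits pawl reaction. I'll continue the stroke to α≈−50 with a 1 mm relief.

Emit:
move_arm(
  commands=[
    {"hand": 1, "dx": 1.2, "dy": -9.5, "dz": 0.1, "rx": 0, "ry": 0, "rz": 5},
    {"hand": 1, "dx": 2.6, "dy": -18.9, "dz": 0.2, "rx": 0, "ry": 0, "rz": 10},
    {"hand": 1, "dx": 4.7, "dy": -28.2, "dz": 0.2, "rx": 0, "ry": 0, "rz": 15},
    {"hand": 1, "dx": 7.5, "dy": -37.2, "dz": 0.2, "rx": 0, "ry": 0, "rz": 20},
    {"hand": 1, "dx": 11.1, "dy": -46, "dz": 0.3, "rx": 0, "ry": 0, "rz": 25},
    {"hand": 1, "dx": 15.5, "dy": -54.4, "dz": 0.3, "rx": 0, "ry": 0, "rz": 30},
    {"hand": 1, "dx": 20.6, "dy": -62.4, "dz": 0.3, "rx": 0, "ry": 0, "rz": 35},
    {"hand": 1, "dx": 26.3, "dy": -70, "dz": 0.3, "rx": 0, "ry": 0, "rz": 40},
    {"hand": 1, "dx": 32.7, "dy": -77, "dz": 0.4, "rx": 0, "ry": 0, "rz": 45},
    {"hand": 1, "dx": 39.7, "dy": -83.4, "dz": 0.4, "rx": 0, "ry": 0, "rz": 50},
    {"hand": 1, "dx": 39.7, "dy": -83.4, "dz": 0.4, "rx": 0, "ry": 0, "rz": 50},
  ],
)

```text
t: 10.6
ee_pos: [0.4395, -0.0564, 0.1824]
tool_rot: [-2.79, 0.388, 1.042]
force: [5.8, 6.7, -8.2]
gripper_width: 0.0196
```

```bash
python3 - <<'E'
from h import *
look('w10'); s=snapshot('scene'); save('s10',cv2.resize(s['img'][60:280,220:460],None,fx=3,fy=2.7,interpolation=cv2.INTER_CUBIC))
E
```

```text
t 10.6 F tool [11.16  3.06  3.47] tau tool [-0.6   1.69 -0.01] w 0.0196 q [-0.25  0.47  1.52 -0.25  1.61  0.39]
pivot dev w,v,n mm [4.78 2.42 3.11] alpha -50.0
ring (array([0.1086617 , 0.00026765, 0.02911841]), np.float64(0.2828938714334875))
```

View pics/w10.png

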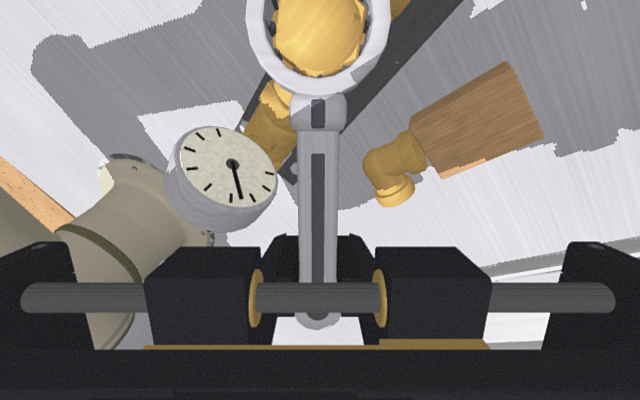

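View pics/s10.png

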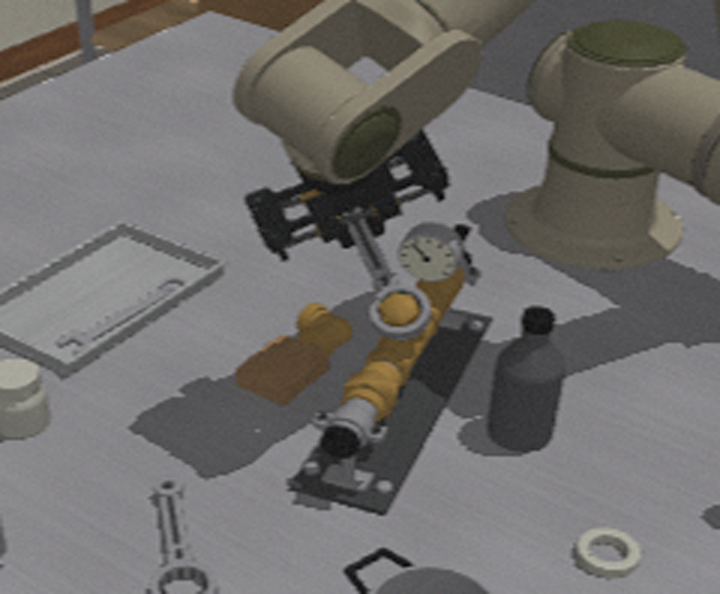

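The gauge at (225,175) in the wrist view is clear of the fingers, and the scene view confirms the gap. Swinging back to α=+50.

```bash
python3 - <<'E'
from h import *
swing([.1088,-.0002],[-6,-14,-22,-30,-38,-46,-54,-62,-70,-78,-86,-94,-100])
print(); swing([.1088,-.0002],[3,9,15,21,27,33,39,45,51,57,63,69,75,81,87,93,98,100])
E
```

```text
-6 0.6 11.4
-14 3.3 26.3
-22 8.0 40.7
-30 14.7 54.4
-38 23.2 66.9
-46 33.4 78.2
-54 45.0 87.9
-62 57.9 96.0
-70 71.8 102.1
-78 86.4 106.3
-86 101.4 108.3
-94 116.6 108.3
-100 127.9 106.9

3 0.1 -5.7
9 1.3 -17.0
15 3.7 -28.2
21 7.2 -39.0
27 11.8 -49.4
33 17.4 -59.3
39 24.1 -68.5
45 31.7 -77.0
51 40.2 -84.6
57 49.4 -91.3
63 59.2 -97.1
69 69.6 -101.7
75 80.4 -105.2
81 91.6 -107.6
87 102.9 -108.8
93 114.3 -108.9
98 123.7 -108.0
100 127.5 -107.4
```

Emit:
move_arm(
  commands=[
    {"hand": 1, "dx": 0.6, "dy": 11.4, "dz": 0, "rx": 0, "ry": 0, "rz": -6},
    {"hand": 1, "dx": 3.3, "dy": 26.3, "dz": 0, "rx": 0, "ry": 0, "rz": -14},
    {"hand": 1, "dx": 8, "dy": 40.7, "dz": 0, "rx": 0, "ry": 0, "rz": -22},
    {"hand": 1, "dx": 14.7, "dy": 54.4, "dz": 0, "rx": 0, "ry": 0, "rz": -30},
    {"hand": 1, "dx": 23.2, "dy": 66.9, "dz": 0, "rx": 0, "ry": 0, "rz": -38},
    {"hand": 1, "dx": 33.4, "dy": 78.2, "dz": 0, "rx": 0, "ry": 0, "rz": -46},
    {"hand": 1, "dx": 45, "dy": 87.9, "dz": 0, "rx": 0, "ry": 0, "rz": -54},
    {"hand": 1, "dx": 57.9, "dy": 96, "dz": 0, "rx": 0, "ry": 0, "rz": -62},
    {"hand": 1, "dx": 71.8, "dy": 102.1, "dz": 0, "rx": 0, "ry": 0, "rz": -70},
    {"hand": 1, "dx": 86.4, "dy": 106.3, "dz": 0, "rx": 0, "ry": 0, "rz": -78},
    {"hand": 1, "dx": 101.4, "dy": 108.3, "dz": 0, "rx": 0, "ry": 0, "rz": -86},
    {"hand": 1, "dx": 116.6, "dy": 108.3, "dz": 0, "rx": 0, "ry": 0, "rz": -94},
    {"hand": 1, "dx": 127.9, "dy": 106.9, "dz": 0, "rx": 0, "ry": 0, "rz": -100},
    {"hand": 1, "dx": 127.9, "dy": 106.9, "dz": 0, "rx": 0, "ry": 0, "rz": -100},
    {"hand": 1, "dx": 127.9, "dy": 106.9, "dz": 0, "rx": 0, "ry": 0, "rz": -100},
  ],
)

```text
t: 12.2
ee_pos: [0.5783, -0.0187, 0.0997]
tool_rot: [-2.787, -0.39, 2.645]
force: [0.9, -0.0, -2.0]
gripper_width: 0.0196
```

```bash
python3 - <<'E'
from h import *
s=look('w11'); P=cloud(s,s['tool_from_camera']); print('hextop z',np.median(P[0:50,300:340,2]))
E
```

```text
t 12.2 F tool [-1.5   0.92  1.28] tau tool [-0.28 -0.38  0.11] w 0.0196 q [-0.15  0.85  1.08 -0.21  1.69 -1.27]
pivot dev w,v,n mm [4.12 1.03 2.53] alpha 49.88
ring (array([0.10892256, 0.00035096, 0.02926841]), np.float64(0.29683169040476404))
hextop z -0.018325561891470526
```

View pics/w11c.png

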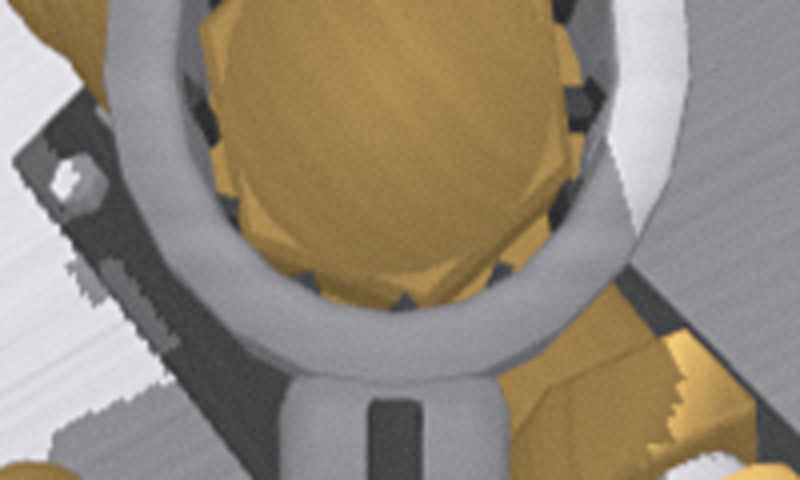

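It ratcheted back freely (forces at baseline) and is fully seated: the hexagon top is 3.5 mm above the ring top. Stroke 2.

Emit:
move_arm(
  commands=[
    {"hand": 1, "dx": 0.1, "dy": -5.7, "dz": 0, "rx": 0, "ry": 0, "rz": 3},
    {"hand": 1, "dx": 1.3, "dy": -17, "dz": 0, "rx": 0, "ry": 0, "rz": 9},
    {"hand": 1, "dx": 3.7, "dy": -28.2, "dz": 0, "rx": 0, "ry": 0, "rz": 15},
    {"hand": 1, "dx": 7.2, "dy": -39, "dz": 0.1, "rx": 0, "ry": 0, "rz": 21},
    {"hand": 1, "dx": 11.8, "dy": -49.4, "dz": 0.1, "rx": 0, "ry": 0, "rz": 27},
    {"hand": 1, "dx": 17.4, "dy": -59.3, "dz": 0.1, "rx": 0, "ry": 0, "rz": 33},
    {"hand": 1, "dx": 24.1, "dy": -68.5, "dz": 0.2, "rx": 0, "ry": 0, "rz": 39},
    {"hand": 1, "dx": 31.7, "dy": -77, "dz": 0.2, "rx": 0, "ry": 0, "rz": 45},
    {"hand": 1, "dx": 40.2, "dy": -84.6, "dz": 0.2, "rx": 0, "ry": 0, "rz": 51},
    {"hand": 1, "dx": 49.4, "dy": -91.3, "dz": 0.3, "rx": 0, "ry": 0, "rz": 57},
    {"hand": 1, "dx": 59.2, "dy": -97.1, "dz": 0.3, "rx": 0, "ry": 0, "rz": 63},
    {"hand": 1, "dx": 69.6, "dy": -101.7, "dz": 0.4, "rx": 0, "ry": 0, "rz": 69},
    {"hand": 1, "dx": 80.4, "dy": -105.2, "dz": 0.4, "rx": 0, "ry": 0, "rz": 75},
    {"hand": 1, "dx": 91.6, "dy": -107.6, "dz": 0.5, "rx": 0, "ry": 0, "rz": 81},
    {"hand": 1, "dx": 102.9, "dy": -108.8, "dz": 0.5, "rx": 0, "ry": 0, "rz": 87},
    {"hand": 1, "dx": 114.3, "dy": -108.9, "dz": 0.5, "rx": 0, "ry": 0, "rz": 93},
    {"hand": 1, "dx": 123.7, "dy": -108, "dz": 0.6, "rx": 0, "ry": 0, "rz": 98},
    {"hand": 1, "dx": 127.5, "dy": -107.4, "dz": 0.6, "rx": 0, "ry": 0, "rz": 100},
    {"hand": 1, "dx": 127.5, "dy": -107.4, "dz": 0.6, "rx": 0, "ry": 0, "rz": 100},
  ],
)

```text
t: 14.15
ee_pos: [0.4393, -0.0567, 0.1818]
tool_rot: [-2.79, 0.387, 1.04]
force: [7.9, 9.0, -8.5]
gripper_width: 0.0196
```

```bash
python3 - <<'E'
from h import *
s=look('w12'); P=cloud(s,s['tool_from_camera']); print('hextop z',np.median(P[0:50,300:340,2]))
E
```

```text
t 14.15 F tool [14.12  3.27  2.47] tau tool [-0.4   2.22 -0.11] w 0.0196 q [-0.25  0.47  1.52 -0.25  1.61  0.39]
pivot dev w,v,n mm [4.9  2.07 2.5 ] alpha -50.06
ring (array([ 1.08719884e-01, -3.79400316e-06,  2.91103599e-02]), np.float64(0.29787714280157945))
hextop z -0.017709299007341334
```

View pics/w12c.png

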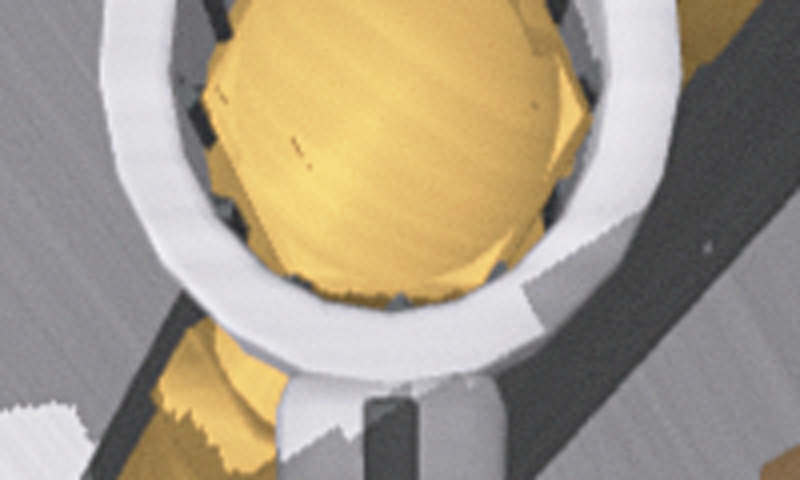

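Driving normally (14 N radial, about 3 N tangential). Back again, then stroke 3.

Emit:
move_arm(
  commands=[
    {"hand": 1, "dx": 0.6, "dy": 11.4, "dz": 0, "rx": 0, "ry": 0, "rz": -6},
    {"hand": 1, "dx": 3.3, "dy": 26.3, "dz": 0, "rx": 0, "ry": 0, "rz": -14},
    {"hand": 1, "dx": 8, "dy": 40.7, "dz": 0, "rx": 0, "ry": 0, "rz": -22},
    {"hand": 1, "dx": 14.7, "dy": 54.4, "dz": 0, "rx": 0, "ry": 0, "rz": -30},
    {"hand": 1, "dx": 23.2, "dy": 66.9, "dz": 0, "rx": 0, "ry": 0, "rz": -38},
    {"hand": 1, "dx": 33.4, "dy": 78.2, "dz": 0, "rx": 0, "ry": 0, "rz": -46},
    {"hand": 1, "dx": 45, "dy": 87.9, "dz": 0, "rx": 0, "ry": 0, "rz": -54},
    {"hand": 1, "dx": 57.9, "dy": 96, "dz": 0, "rx": 0, "ry": 0, "rz": -62},
    {"hand": 1, "dx": 71.8, "dy": 102.1, "dz": 0, "rx": 0, "ry": 0, "rz": -70},
    {"hand": 1, "dx": 86.4, "dy": 106.3, "dz": 0, "rx": 0, "ry": 0, "rz": -78},
    {"hand": 1, "dx": 101.4, "dy": 108.3, "dz": 0, "rx": 0, "ry": 0, "rz": -86},
    {"hand": 1, "dx": 116.6, "dy": 108.3, "dz": 0, "rx": 0, "ry": 0, "rz": -94},
    {"hand": 1, "dx": 127.9, "dy": 106.9, "dz": 0, "rx": 0, "ry": 0, "rz": -100},
    {"hand": 1, "dx": 127.9, "dy": 106.9, "dz": 0, "rx": 0, "ry": 0, "rz": -100},
    {"hand": 1, "dx": 127.9, "dy": 106.9, "dz": 0, "rx": 0, "ry": 0, "rz": -100},
  ],
)

```text
t: 15.7
ee_pos: [0.5779, -0.0192, 0.0994]
tool_rot: [-2.787, -0.39, 2.643]
force: [1.3, 0.2, -2.3]
gripper_width: 0.0196
```

```bash
python3 - <<'E'
from h import *
s=look('w13'); P=cloud(s,s['tool_from_camera']); print('hextop z',np.median(P[0:50,300:340,2]))
E
```

```text
t 15.7 F tool [-1.83  1.31  1.39] tau tool [-0.35 -0.5   0.11] w 0.0196 q [-0.15  0.85  1.09 -0.21  1.69 -1.26]
pivot dev w,v,n mm [3.98 0.74 1.99] alpha 49.79
ring (array([0.10891507, 0.00033545, 0.02925033]), np.float64(0.2969523692622126))
hextop z -0.01818439075134458
```

View pics/w13c.png

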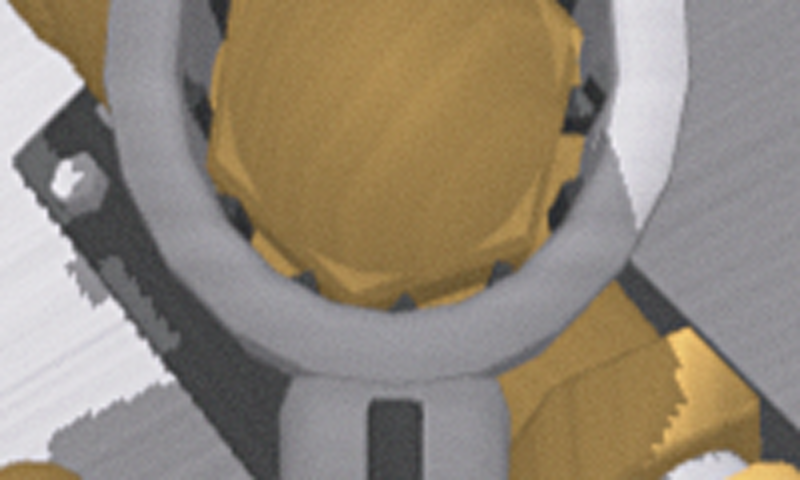

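Stroke 3 may reach the stop, so I'll take it in smaller chunks with force checks.

Emit:
move_arm(
  commands=[
    {"hand": 1, "dx": 0.1, "dy": -5.7, "dz": 0, "rx": 0, "ry": 0, "rz": 3},
    {"hand": 1, "dx": 1.3, "dy": -17, "dz": 0, "rx": 0, "ry": 0, "rz": 9},
    {"hand": 1, "dx": 3.7, "dy": -28.2, "dz": 0, "rx": 0, "ry": 0, "rz": 15},
    {"hand": 1, "dx": 7.2, "dy": -39, "dz": 0, "rx": 0, "ry": 0, "rz": 21},
    {"hand": 1, "dx": 11.8, "dy": -49.4, "dz": 0.1, "rx": 0, "ry": 0, "rz": 27},
    {"hand": 1, "dx": 17.4, "dy": -59.3, "dz": 0.1, "rx": 0, "ry": 0, "rz": 33},
    {"hand": 1, "dx": 17.4, "dy": -59.3, "dz": 0.1, "rx": 0, "ry": 0, "rz": 33},
  ],
)

```text
t: 16.45
ee_pos: [0.5429, -0.0633, 0.1255]
tool_rot: [-2.639, -0.147, 2.098]
force: [-3.5, 7.4, -2.4]
gripper_width: 0.0195
```

```bash
python3 - <<'E'
from h import *
stat();piv(); swing([.1088,-.0002],[4,8,12,16,20])
E
```

```text
t 16.45 F tool [7.69 2.35 2.77] tau tool [-0.5   0.99 -0.07] w 0.0195 q [-0.22  0.75  1.2  -0.24  1.66 -0.75]
pivot dev w,v,n mm [3.1  1.78 2.38] alpha 16.73
4 0.3 -7.6
8 1.0 -15.1
12 2.3 -22.6
16 4.2 -30.0
20 6.5 -37.2
```

Emit:
move_arm(
  commands=[
    {"hand": 1, "dx": 0.3, "dy": -7.6, "dz": 0.1, "rx": 0, "ry": 0, "rz": 4},
    {"hand": 1, "dx": 1, "dy": -15.1, "dz": 0.1, "rx": 0, "ry": 0, "rz": 8},
    {"hand": 1, "dx": 2.3, "dy": -22.6, "dz": 0.1, "rx": 0, "ry": 0, "rz": 12},
    {"hand": 1, "dx": 4.2, "dy": -30, "dz": 0.1, "rx": 0, "ry": 0, "rz": 16},
    {"hand": 1, "dx": 4.2, "dy": -30, "dz": 0.1, "rx": 0, "ry": 0, "rz": 16},
  ],
)

```text
t: 16.95
ee_pos: [0.5196, -0.0744, 0.14]
tool_rot: [-2.621, -0.01, 1.856]
force: [-1.6, 8.8, -2.9]
gripper_width: 0.019
```

```bash
python3 - <<'E'
from h import *
stat();piv()
E
```

```text
t 16.95 F tool [8.83 2.33 2.13] tau tool [-0.61  1.25  0.02] w 0.019 q [-0.25  0.68  1.28 -0.25  1.64 -0.49]
pivot dev w,v,n mm [3.58 2.14 2.2 ] alpha 0.82
```

Emit:
move_arm(
  commands=[
    {"hand": 1, "dx": 0.3, "dy": -7.6, "dz": 0.1, "rx": 0, "ry": 0, "rz": 4},
    {"hand": 1, "dx": 1, "dy": -15.1, "dz": 0.1, "rx": 0, "ry": 0, "rz": 8},
    {"hand": 1, "dx": 1, "dy": -15.1, "dz": 0.1, "rx": 0, "ry": 0, "rz": 8},
  ],
)

```text
t: 17.25
ee_pos: [0.5069, -0.077, 0.1473]
tool_rot: [-2.624, 0.059, 1.735]
force: [0.4, 9.4, -4.0]
gripper_width: 0.0193
```

```bash
python3 - <<'E'
from h import *
stat();piv()
E
```

```text
t 17.25 F tool [9.47 3.39 2.02] tau tool [-0.67  1.41 -0.05] w 0.0193 q [-0.26  0.65  1.32 -0.25  1.63 -0.36]
pivot dev w,v,n mm [3.82 2.2  2.12] alpha -7.17
```

Emit:
move_arm(
  commands=[
    {"hand": 1, "dx": 0.3, "dy": -7.6, "dz": 0, "rx": 0, "ry": 0, "rz": 4},
    {"hand": 1, "dx": 1, "dy": -15.1, "dz": 0.1, "rx": 0, "ry": 0, "rz": 8},
    {"hand": 1, "dx": 2.3, "dy": -22.6, "dz": 0.1, "rx": 0, "ry": 0, "rz": 12},
    {"hand": 1, "dx": 4.2, "dy": -30, "dz": 0.1, "rx": 0, "ry": 0, "rz": 16},
    {"hand": 1, "dx": 4.2, "dy": -30, "dz": 0.1, "rx": 0, "ry": 0, "rz": 16},
  ],
)

```text
t: 17.75
ee_pos: [0.4806, -0.0762, 0.1616]
tool_rot: [-2.657, 0.194, 1.488]
force: [2.5, 9.2, -5.5]
gripper_width: 0.0193
```

```bash
python3 - <<'E'
from h import *
stat();piv()
E
```

```text
t 17.75 F tool [10.3   3.18  2.33] tau tool [-0.57  1.66 -0.05] w 0.0193 q [-0.27  0.58  1.4  -0.26  1.62 -0.09]
pivot dev w,v,n mm [4.17 2.27 2.05] alpha -23.16
```

Emit:
move_arm(
  commands=[
    {"hand": 1, "dx": 0.3, "dy": -7.6, "dz": 0, "rx": 0, "ry": 0, "rz": 4},
    {"hand": 1, "dx": 1, "dy": -15.1, "dz": 0.1, "rx": 0, "ry": 0, "rz": 8},
    {"hand": 1, "dx": 2.3, "dy": -22.6, "dz": 0.1, "rx": 0, "ry": 0, "rz": 12},
    {"hand": 1, "dx": 2.3, "dy": -22.6, "dz": 0.1, "rx": 0, "ry": 0, "rz": 12},
  ],
)

```text
t: 18.15
ee_pos: [0.4623, -0.0701, 0.1708]
tool_rot: [-2.708, 0.286, 1.295]
force: [1.2, 5.2, -5.9]
gripper_width: 0.0196
```

```bash
python3 - <<'E'
from h import *
stat();piv()
E
```

```text
t 18.15 F tool [6.74 1.52 3.92] tau tool [-0.4   0.75 -0.05] w 0.0196 q [-0.27  0.53  1.46 -0.25  1.61  0.12]
pivot dev w,v,n mm [5.53 2.09 2.33] alpha -35.11
```

Emit:
move_arm(
  commands=[
    {"hand": 1, "dx": 0.3, "dy": -7.6, "dz": 0, "rx": 0, "ry": 0, "rz": 4},
    {"hand": 1, "dx": 1, "dy": -15.1, "dz": 0.1, "rx": 0, "ry": 0, "rz": 8},
    {"hand": 1, "dx": 2.3, "dy": -22.6, "dz": 0.1, "rx": 0, "ry": 0, "rz": 12},
    {"hand": 1, "dx": 4.2, "dy": -30, "dz": 0.1, "rx": 0, "ry": 0, "rz": 16},
    {"hand": 1, "dx": 4.2, "dy": -30, "dz": 0.1, "rx": 0, "ry": 0, "rz": 16},
  ],
)

```text
t: 18.65
ee_pos: [0.4381, -0.0562, 0.182]
tool_rot: [-2.8, 0.394, 1.02]
force: [9.3, 8.0, -8.9]
gripper_width: 0.0191
```

```bash
python3 - <<'E'
from h import *
s=look('w14'); P=cloud(s,s['tool_from_camera']); print('hextop z',np.median(P[0:50,300:340,2]))
E
```

```text
t 18.65 F tool [14.2   4.76  2.24] tau tool [-0.89  2.18  0.12] w 0.0191 q [-0.25  0.46  1.52 -0.25  1.61  0.42]
pivot dev w,v,n mm [5.25 1.25 2.24] alpha -51.19
ring (array([ 0.10902051, -0.00125229,  0.02914006]), np.float64(0.2827706683563467))
hextop z -0.01750023221877156
```

View pics/w14c.png

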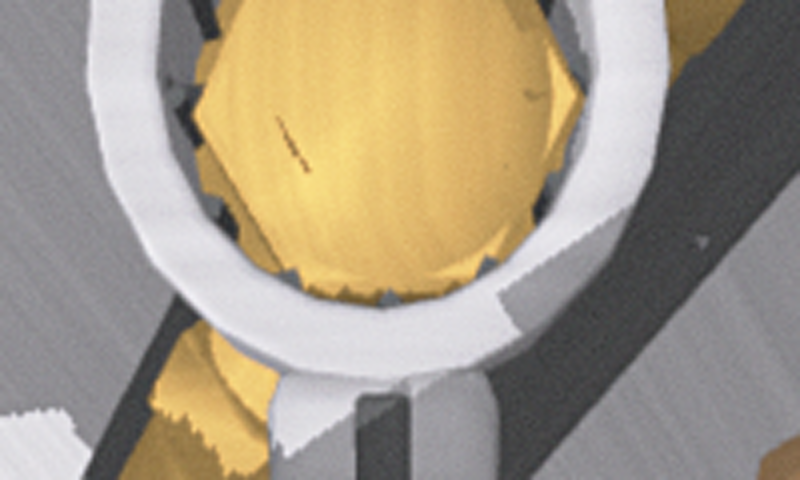

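```bash
python3 - <<'E'
from h import *
a=cv2.imread('pics/w10c.png');b=cv2.imread('pics/w12c.png');
save('cmp',cv2.resize(np.hstack([a,b]),None,fx=.5,fy=.5))
# hex angle by depth: points of hex (z < -0.006) wall boundary fit
for n,al in [('w4',45),('w6',45),('w7',45.04),('w9',.17),('w10',-50),('w11',49.88),('w12',-50.06),('w13',49.8),('w14',-51.2)]:
    s=load(n)
    best=None
    if n in('w4',): continue
    for a in range(0,60,6):
        x,i,q=hexfit2(s,-.0215,-.008,[.1095,0],np.radians(a),.0985,win=(0,85,255,385))
        if best is None or i>best[1]: best=(x,i)
    print(n,al,np.round(best[0][:2],4),'ang',round(np.degrees(best[0][2])%60,1),'iou',round(best[1],3),'cap cw angle',round((np.degrees(best[0][2])-al)%60,1))
E
```

```text
w6 45 [0.1019 0.0015] ang 26.1 iou 0.6 cap cw angle 41.1
w7 45.04 [0.1015 0.0018] ang 26.4 iou 0.597 cap cw angle 41.4
w9 0.17 [0.1015 0.0093] ang 23.5 iou 0.613 cap cw angle 23.3
w10 -50 [0.102  0.0096] ang 23.7 iou 0.628 cap cw angle 13.7
w11 49.88 [ 0.1024 -0.0077] ang 36.2 iou 0.606 cap cw angle 46.3
w12 -50.06 [0.1004 0.0056] ang 39.6 iou 0.616 cap cw angle 29.6
w13 49.8 [ 0.1014 -0.0019] ang 44.1 iou 0.604 cap cw angle 54.3
w14 -51.2 [0.1007 0.0067] ang 32.6 iou 0.62 cap cw angle 23.8
```

View pics/cmp.png

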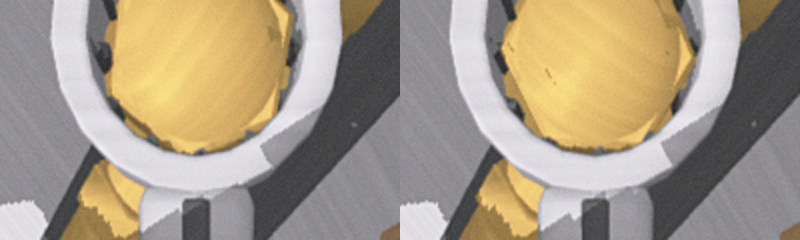

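```bash
cat >> h.py <<'E'
def hexang(s,zhi=-.009,xm=.094):
    hsv=cv2.cvtColor(s['img'],cv2.COLOR_BGR2HSV); br=(hsv[...,1]>90)&(hsv[...,0]>10)&(hsv[...,0]<35)
    P=cloud(s,s['tool_from_camera']); 
    m=br.copy(); m[90:]=0; m[:,:250]=0;m[:,395:]=0
    q=P[m]; q=q[(q[:,2]>-.023)&(q[:,2]<zhi)]
    g=.0005; c0=[.109,0]; xs=np.arange(.07,.125,g); ys=np.arange(-.03,.03,g)
    occ=(np.histogram2d(q[:,0],q[:,1],[xs,ys])[0]>0).astype(np.uint8)
    occ=cv2.morphologyEx(occ,cv2.MORPH_CLOSE,np.ones((5,5))).astype(bool)
    X,Y=np.meshgrid((xs[1:]+xs[:-1])/2,(ys[1:]+ys[:-1])/2,indexing='ij'); V=(X>xm)&(X<q[:,0].max()-.003)
    from scipy.optimize import minimize
    def iou(p):
        t=np.maximum.reduce([np.abs((X-p[0])*np.cos(p[2]+k*np.pi/3)+(Y-p[1])*np.sin(p[2]+k*np.pi/3)) for k in range(3)])
        w=np.clip((.018-t)/g+.5,0,1); return -(np.minimum(w,occ)*V).sum()/(np.maximum(w,occ)*V).sum()
    best=None
    for a in np.radians(np.arange(0,60,6)):
        r=minimize(iou,[*c0,a],method='Nelder-Mead',options=dict(initial_simplex=np.array([[*c0,a]]+[[c0[0]+.002*(i==0),c0[1]+.002*(i==1),a+.06*(i==2)] for i in range(3)])))
        if best is None or r.fun<best.fun: best=r
    return best.x[:2],np.degrees(best.x[2])%60,-best.fun
E
python3 - <<'E'
from h import *
for n,al in [('w7',45.04),('w8',0),('w9',.17),('w10',-50),('w11',49.88),('w12',-50.06),('w13',49.8),('w14',-51.2)]:
    s=load(n); c,a,i=hexang(s); print(n,al,np.round(c,4),'ang',round(a,1),'iou',round(i,3),'cap cw',round((a-al)%60,1))
E
```

```text
w7 45.04 [0.1091 0.0003] ang 58.9 iou 0.979 cap cw 13.9
w8 0 [0.1071 0.0002] ang 39.5 iou 0.989 cap cw 39.5
w9 0.17 [0.1069 0.0004] ang 40.1 iou 0.986 cap cw 39.9
w10 -50 [0.1068 0.0012] ang 38.8 iou 0.985 cap cw 28.8
w11 49.88 [ 0.1081 -0.0005] ang 18.4 iou 0.985 cap cw 28.5
w12 -50.06 [0.1074 0.0007] ang 2.5 iou 0.983 cap cw 52.6
w13 49.8 [ 1.082e-01 -1.000e-04] ang 42.7 iou 0.985 cap cw 52.9
w14 -51.2 [ 1.076e-01 -1.000e-04] ang 57.7 iou 0.984 cap cw 48.9
```

Image-based cap angles (clockwise): start about 13.5°, then +75° in stroke 1, +84° in stroke 2 and about +56° in stroke 3, total ≈215° (3.75 rad). Stroke 3 either hit the stop or lost some play. I'll ratchet back and try stroke 4 carefully.

Emit:
move_arm(
  commands=[
    {"hand": 1, "dx": 0.6, "dy": 11.4, "dz": 0, "rx": 0, "ry": 0, "rz": -6},
    {"hand": 1, "dx": 3.3, "dy": 26.3, "dz": 0, "rx": 0, "ry": 0, "rz": -14},
    {"hand": 1, "dx": 8, "dy": 40.7, "dz": 0, "rx": 0, "ry": 0, "rz": -22},
    {"hand": 1, "dx": 14.7, "dy": 54.4, "dz": 0, "rx": 0, "ry": 0, "rz": -30},
    {"hand": 1, "dx": 23.2, "dy": 66.9, "dz": 0, "rx": 0, "ry": 0, "rz": -38},
    {"hand": 1, "dx": 33.4, "dy": 78.2, "dz": 0, "rx": 0, "ry": 0, "rz": -46},
    {"hand": 1, "dx": 45, "dy": 87.9, "dz": 0, "rx": 0, "ry": 0, "rz": -54},
    {"hand": 1, "dx": 57.9, "dy": 96, "dz": 0, "rx": 0, "ry": 0, "rz": -62},
    {"hand": 1, "dx": 71.8, "dy": 102.1, "dz": 0, "rx": 0, "ry": 0, "rz": -70},
    {"hand": 1, "dx": 86.4, "dy": 106.3, "dz": 0, "rx": 0, "ry": 0, "rz": -78},
    {"hand": 1, "dx": 101.4, "dy": 108.3, "dz": 0, "rx": 0, "ry": 0, "rz": -86},
    {"hand": 1, "dx": 116.6, "dy": 108.3, "dz": 0, "rx": 0, "ry": 0, "rz": -94},
    {"hand": 1, "dx": 127.9, "dy": 106.9, "dz": 0, "rx": 0, "ry": 0, "rz": -100},
    {"hand": 1, "dx": 127.9, "dy": 106.9, "dz": 0, "rx": 0, "ry": 0, "rz": -100},
    {"hand": 1, "dx": 127.9, "dy": 106.9, "dz": 0, "rx": 0, "ry": 0, "rz": -100},
  ],
)

```text
t: 20.2
ee_pos: [0.5771, -0.021, 0.0995]
tool_rot: [-2.78, -0.383, 2.625]
force: [0.7, -0.3, -2.6]
gripper_width: 0.0195
```

```bash
cat >> h.py <<'E'
def full(n):
    s=look(n); c,a,i=hexang(s); T,_=toolT(); e=-T[:3,0]; al=np.degrees(np.arctan2(e@w3,-e@v3))
    P=cloud(s,s['tool_from_camera']); print('hex',np.round(c,4),'ang',round(a,1),'iou',round(i,3),'cap cw',round((a-al)%60,1),'hextop z',round(float(np.median(P[0:50,300:340,2])),4))
E
python3 - <<'E'
from h import *
full('w15')
E
```

```text
t 20.2 F tool [-1.64  0.82  1.93] tau tool [-0.37 -0.44  0.12] w 0.0195 q [-0.15  0.85  1.09 -0.21  1.69 -1.25]
pivot dev w,v,n mm [4.06 0.73 1.44] alpha 48.77
ring (array([ 0.10928082, -0.00146698,  0.02925837]), np.float64(0.2939797971308644))
hex [ 0.1083 -0.0002] ang 37.7 iou 0.984 cap cw 48.9 hextop z -0.0183
```

View pics/w15c.png

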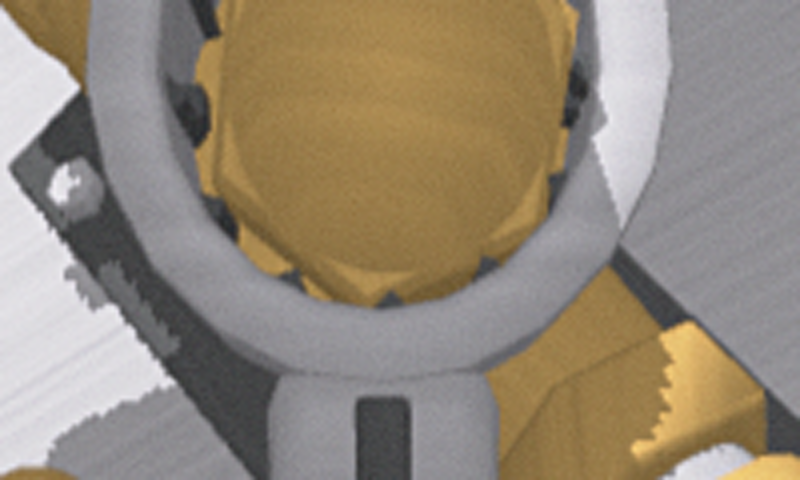

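Emit:
move_arm(
  commands=[
    {"hand": 1, "dx": 0.1, "dy": -5.7, "dz": 0, "rx": 0, "ry": 0, "rz": 3},
    {"hand": 1, "dx": 1.3, "dy": -17, "dz": 0, "rx": 0, "ry": 0, "rz": 9},
    {"hand": 1, "dx": 3.7, "dy": -28.2, "dz": 0, "rx": 0, "ry": 0, "rz": 15},
    {"hand": 1, "dx": 3.7, "dy": -28.2, "dz": 0, "rx": 0, "ry": 0, "rz": 15},
  ],
)

```text
t: 20.65
ee_pos: [0.5638, -0.0442, 0.1107]
tool_rot: [-2.697, -0.281, 2.368]
force: [-0.9, 4.3, -1.9]
gripper_width: 0.0197
```

```bash
python3 - <<'E'
from h import *
full('w16')
E
```

```text
t 20.65 F tool [2.98 3.45 1.47] tau tool [-0.77  0.15  0.21] w 0.0197 q [-0.19  0.8   1.14 -0.22  1.67 -1.02]
pivot dev w,v,n mm [3.45 0.91 1.84] alpha 33.64
ring (array([ 0.1091484 , -0.00113114,  0.02921596]), np.float64(3.7061512501007323))
hex [0.1078 0.0003] ang 22.6 iou 0.981 cap cw 48.7 hextop z -0.0179
```

Emit:
move_arm(
  commands=[
    {"hand": 1, "dx": 0.3, "dy": -7.6, "dz": 0, "rx": 0, "ry": 0, "rz": 4},
    {"hand": 1, "dx": 1, "dy": -15.1, "dz": 0, "rx": 0, "ry": 0, "rz": 8},
    {"hand": 1, "dx": 2.3, "dy": -22.6, "dz": 0, "rx": 0, "ry": 0, "rz": 12},
    {"hand": 1, "dx": 2.3, "dy": -22.6, "dz": 0, "rx": 0, "ry": 0, "rz": 12},
  ],
)

```text
t: 21.1
ee_pos: [0.5504, -0.0571, 0.1198]
tool_rot: [-2.655, -0.189, 2.18]
force: [0.5, 10.9, -3.8]
gripper_width: 0.0196
```

```bash
python3 - <<'E'
from h import *
full('w17')
E
```

```text
t 21.1 F tool [7.83 8.37 1.64] tau tool [-1.6   1.07  0.01] w 0.0196 q [-0.21  0.77  1.18 -0.23  1.66 -0.83]
pivot dev w,v,n mm [4.35 2.43 1.72] alpha 21.93
ring (array([ 0.10861663, -0.00147965,  0.02931661]), np.float64(11.892204001328484))
hex [ 0.1071 -0.0009] ang 11.1 iou 0.982 cap cw 49.1 hextop z -0.0179
```

Tangential force is rising (8.4 N, about 0.8 N m, well above the 0.35 N m thread) and the cap angle is unchanged, which looks like the hard stop. A little more push to confirm.

Emit:
move_arm(
  commands=[
    {"hand": 1, "dx": 0.1, "dy": -3.8, "dz": 0, "rx": 0, "ry": 0, "rz": 2},
    {"hand": 1, "dx": 0.3, "dy": -7.6, "dz": 0, "rx": 0, "ry": 0, "rz": 4},
    {"hand": 1, "dx": 0.3, "dy": -7.6, "dz": 0, "rx": 0, "ry": 0, "rz": 4},
  ],
)

```text
t: 21.45
ee_pos: [0.5451, -0.062, 0.1234]
tool_rot: [-2.643, -0.155, 2.118]
force: [0.7, 2.7, -3.3]
gripper_width: 0.0199
```

```bash
python3 - <<'E'
from h import *
full('w18')
E
```

```text
t 21.45 F tool [1.4  3.43 2.14] tau tool [-0.78  0.2   0.2 ] w 0.0199 q [-0.22  0.75  1.2  -0.24  1.66 -0.77]
pivot dev w,v,n mm [4.09 1.77 1.53] alpha 17.93
ring (array([0.10909544, 0.00739632, 0.03745103]), np.float64(14.585650480679247))
hex [ 0.1077 -0.0004] ang 7.6 iou 0.983 cap cw 49.6 hextop z -0.0182
```

View pics/w18c.png

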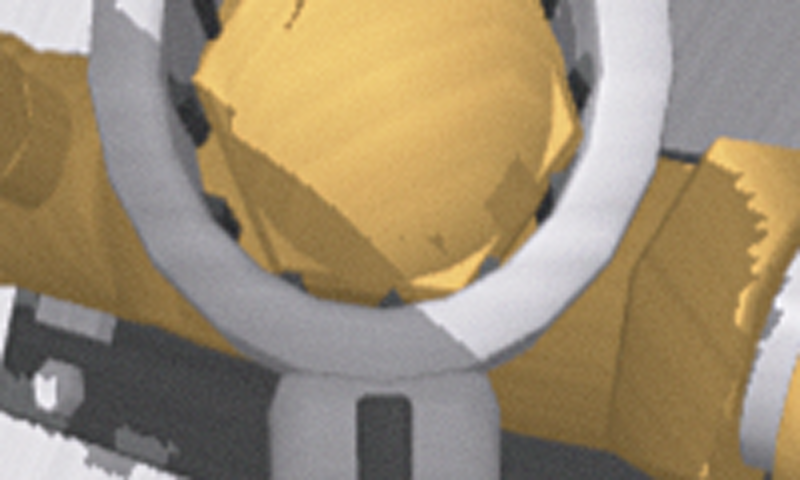

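The force dropped as the pawl clicked over, and the cap stayed at about 49°. One more engagement to check that it doesn't turn further.

Emit:
move_arm(
  commands=[
    {"hand": 1, "dx": 0.1, "dy": -3.8, "dz": 0, "rx": 0, "ry": 0, "rz": 2},
    {"hand": 1, "dx": 0.3, "dy": -7.6, "dz": 0, "rx": 0, "ry": 0, "rz": 4},
    {"hand": 1, "dx": 0.6, "dy": -11.4, "dz": 0, "rx": 0, "ry": 0, "rz": 6},
    {"hand": 1, "dx": 0.6, "dy": -11.4, "dz": 0, "rx": 0, "ry": 0, "rz": 6},
  ],
)

```text
t: 21.9
ee_pos: [0.5367, -0.0676, 0.129]
tool_rot: [-2.631, -0.104, 2.025]
force: [0.2, 8.8, -3.1]
gripper_width: 0.0194
```

```bash
python3 - <<'E'
from h import *
full('w19')
E
```

```text
t 21.9 F tool [7.45 5.42 1.47] tau tool [-0.88  1.    0.18] w 0.0194 q [-0.23  0.73  1.23 -0.24  1.65 -0.67]
pivot dev w,v,n mm [4.01 1.62 1.57] alpha 11.92
ring (array([0.09573053, 0.01032179, 0.03976091]), np.float64(11.63690048753869))
hex [ 1.077e-01 -1.000e-04] ang 1.0 iou 0.982 cap cw 49.0 hextop z -0.0182
```

Emit:
move_arm(
  commands=[
    {"hand": 1, "dx": 0.1, "dy": -3.8, "dz": 0, "rx": 0, "ry": 0, "rz": 2},
    {"hand": 1, "dx": 0.3, "dy": -7.6, "dz": 0, "rx": 0, "ry": 0, "rz": 4},
    {"hand": 1, "dx": 0.6, "dy": -11.4, "dz": 0, "rx": 0, "ry": 0, "rz": 6},
    {"hand": 1, "dx": 0.6, "dy": -11.4, "dz": 0, "rx": 0, "ry": 0, "rz": 6},
  ],
)

```text
t: 22.35
ee_pos: [0.5279, -0.0719, 0.1344]
tool_rot: [-2.624, -0.053, 1.934]
force: [2.9, 7.1, -2.9]
gripper_width: 0.0196
```

```bash
python3 - <<'E'
from h import *
full('w20')
E
```

```text
t 22.35 F tool [5.46 6.13 0.16] tau tool [-1.04  0.73  0.15] w 0.0196 q [-0.24  0.7   1.25 -0.25  1.64 -0.58]
pivot dev w,v,n mm [4.18 1.7  1.54] alpha 5.93
ring (array([0.10134237, 0.01027775, 0.03963668]), np.float64(7.75290210759169))
hex [ 0.1075 -0.0002] ang 55.8 iou 0.983 cap cw 49.8 hextop z -0.0181
```

Emit:
move_arm(
  commands=[
    {"hand": 1, "dx": 0.1, "dy": -3.8, "dz": 0, "rx": 0, "ry": 0, "rz": 2},
    {"hand": 1, "dx": 0.3, "dy": -7.6, "dz": 0, "rx": 0, "ry": 0, "rz": 4},
    {"hand": 1, "dx": 0.6, "dy": -11.4, "dz": 0, "rx": 0, "ry": 0, "rz": 6},
    {"hand": 1, "dx": 0.6, "dy": -11.4, "dz": 0, "rx": 0, "ry": 0, "rz": 6},
  ],
)

```text
t: 22.8
ee_pos: [0.5188, -0.0747, 0.1399]
tool_rot: [-2.623, -0.001, 1.843]
force: [2.4, 9.5, -4.3]
gripper_width: 0.0196
```

```bash
python3 - <<'E'
from h import *
full('w21')
E
```

```text
t 22.8 F tool [8.47 6.32 1.3 ] tau tool [-1.37  1.12  0.23] w 0.0196 q [-0.25  0.68  1.28 -0.25  1.64 -0.48]
pivot dev w,v,n mm [4.5  2.05 1.58] alpha -0.05
ring (array([0.10774783, 0.01034179, 0.03994859]), np.float64(3.8962620716034904))
hex [ 0.1072 -0.0004] ang 50.1 iou 0.988 cap cw 50.1 hextop z -0.0181
```

View pics/w21.png

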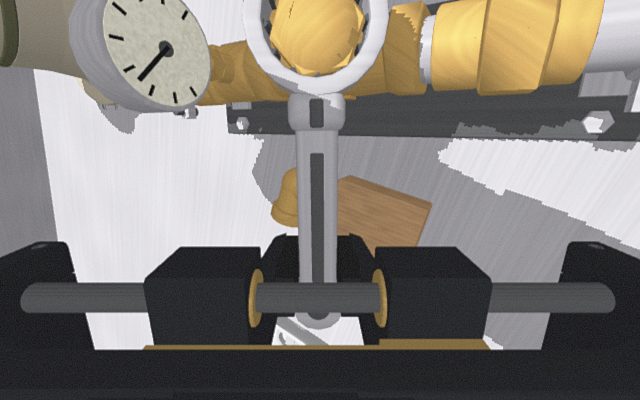

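The cap stayed at 49–50° while the handle moved another 50° under load, so it is fully home. Backing off to unload, then lifting straight along the axis.

Emit:
move_arm(
  commands=[
    {"hand": 1, "dx": 0.3, "dy": 7.6, "dz": 0, "rx": 0, "ry": 0, "rz": -4},
    {"hand": 1, "dx": 1, "dy": 15.1, "dz": 0, "rx": 0, "ry": 0, "rz": -8},
    {"hand": 1, "dx": 1.6, "dy": 18.9, "dz": 0, "rx": 0, "ry": 0, "rz": -10},
    {"hand": 1, "dx": 1.6, "dy": 18.9, "dz": -3, "rx": 0, "ry": 0, "rz": -10},
    {"hand": 1, "dx": 1.6, "dy": 18.9, "dz": -7, "rx": 0, "ry": 0, "rz": -10},
    {"hand": 1, "dx": 1.6, "dy": 18.9, "dz": -11, "rx": 0, "ry": 0, "rz": -10},
    {"hand": 1, "dx": 1.6, "dy": 18.9, "dz": -15, "rx": 0, "ry": 0, "rz": -10},
  ],
)

```text
t: 23.55
ee_pos: [0.5411, -0.0674, 0.1438]
tool_rot: [-2.626, -0.087, 1.997]
force: [-4.0, 5.3, -4.9]
gripper_width: 0.0194
```

```bash
python3 - <<'E'
from h import *
stat(); piv()
E
```

```text
t 23.55 F tool [5.99 1.45 5.49] tau tool [-0.34  0.33 -0.  ] w 0.0194 q [-0.23  0.72  1.2  -0.24  1.69 -0.65]
pivot dev w,v,n mm [ 3.81  1.31 16.51] alpha 10.03
```

Emit:
move_arm(
  commands=[
    {"hand": 1, "dx": 1, "dy": 0, "dz": -5, "rx": 0, "ry": 0, "rz": 0},
    {"hand": 1, "dx": 1, "dy": 0, "dz": -12, "rx": 0, "ry": 0, "rz": 0},
    {"hand": 1, "dx": 1, "dy": 0, "dz": -25, "rx": 0, "ry": 0, "rz": 0},
    {"hand": 1, "dx": 1, "dy": 0, "dz": -50, "rx": 0, "ry": 0, "rz": 0},
    {"hand": 1, "dx": 1, "dy": 0, "dz": -85, "rx": 0, "ry": 0, "rz": 0},
    {"hand": 1, "dx": 1, "dy": 0, "dz": -100, "rx": 0, "ry": 0, "rz": 0},
    {"hand": 1, "dx": 1, "dy": 0, "dz": -100, "rx": 0, "ry": 0, "rz": 0},
  ],
)

```text
t: 24.25
ee_pos: [0.5901, -0.0534, 0.2324]
tool_rot: [-2.631, -0.083, 1.998]
force: [0.5, -0.1, -4.4]
gripper_width: 0.0199
```

```bash
python3 - <<'E'
from h import *
stat(); s=wrist('w22'); print('ring',ringfit(s,-.0155))
for n in ('scene','top'):
    s=snapshot(n); save(n+'22',s['img']); np.savez('pics/'+n+'22.npz',**s)
# tray
t=load('top22'); P=cloud(t); Q=P.reshape(-1,3)
k=(Q[:,2]>.016)&(Q[:,2]<.028)&(Q[:,0]>.36)&(Q[:,0]<.70)&(Q[:,1]<-.26)&(Q[:,1]>-.50)
r=cv2.minAreaRect((Q[k][:,:2]*1000).astype(np.float32)); print('tray rect',r,k.sum())
q=Q[k]; 
for a,b in ((0,1),):
    print('x',np.percentile(q[:,0],[1,99]),'y',np.percentile(q[:,1],[1,99]))
f=Q[(Q[:,0]>.41)&(Q[:,0]<.65)&(Q[:,1]<-.30)&(Q[:,1]>-.44)]; print('floor z',np.median(f[:,2]))
k=(f[:,2]>.0065)&(f[:,2]<.016); print('spanner',f[k].min(0),f[k].max(0),np.median(f[k],0))
print('gauge')
E
```

```text
t 24.25 F tool [-0.7   2.52  3.62] tau tool [-0.49 -0.3   0.16] w 0.0199 q [-0.19  0.77  0.88 -0.24  1.95 -0.68]Traceback (most recent call last):
  File "<stdin>", line 2, in <module>
  File "h.py", line 93, in ringfit
    r=least_squares(f,[.11,0,.0295],loss='soft_l1',f_scale=1,diff_step=1e-4,x_scale=.01); return r.x,np.abs(f(r.x)).mean()
    return func(*args, **kwargs)
    vector_fun = VectorFunction(
        fun_wrapped,
    ...<6 lines>...
        workers=workers
    )
    self._update_fun()
    ~~~~~~~~~~~~~~~~^^
    self.f = self.fun_wrapped(xp_copy(self.x))
             ~~~~~~~~~~~~~~~~^^^^^^^^^^^^^^^^^
    return np.atleast_1d(self.fun(x))
                         ~~~~~~~~^^^
    return self.f(x, *self.args, **self.kwargs)
           ~~~~~~^^^^^^^^^^^^^^^^^^^^^^^^^^^^^^
  File "h.py", line 90, in f
    q=proj(s,X); d=np.hypot(pts[:,None,0]-q[None,:,0],pts[:,None,1]-q[None,:,1]);
                            ~~~^^^^^^^^^^
IndexError: too many indices for array: array is 1-dimensional, but 2 were indexed
```

View pics/w22.png

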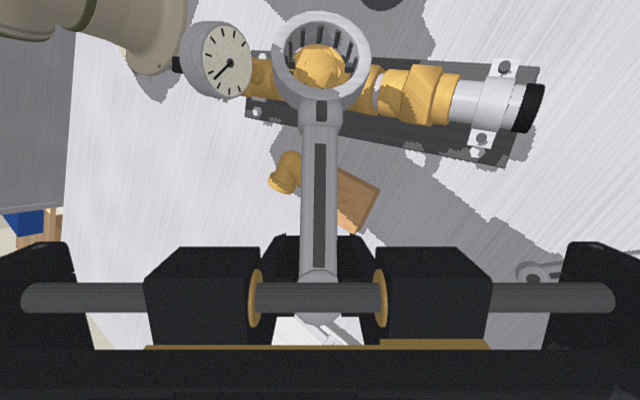

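The wrench is off the cap, but it has pitched in the grip and the ring droops. I'll measure the droop.

```bash
python3 - <<'E'
from h import *
s=load('w22'); P=cloud(s,s['tool_from_camera'])
# handle: cols 305-333, rows 130..275
for r in range(130,281,15):
    q=P[r,308:332]; q=q[np.abs(q[:,2])<.08]; print(r,np.round(np.median(q,0),4))
for r in (15,25,90,95):
    q=P[r,300:340]; print(r,np.round(np.median(q,0),4))
n=0
for n in ('scene','top'):
    s=snapshot(n); save(n+'22',s['img']); np.savez('pics/'+n+'22.npz',**s)
t=load('top0'); P=cloud(t); Q=P.reshape(-1,3)
k=(Q[:,2]>.017)&(Q[:,2]<.027)&(Q[:,0]>.36)&(Q[:,0]<.70)&(Q[:,1]<-.26)&(Q[:,1]>-.50)
q=Q[k]; h=cv2.minAreaRect((q[:,:2]*1000).astype(np.float32)); print('tray rect',h,k.sum(),np.percentile(q[:,0],[1,99]),np.percentile(q[:,1],[1,99]))
f=Q[(Q[:,0]>.41)&(Q[:,0]<.65)&(Q[:,1]<-.30)&(Q[:,1]>-.44)]; print('floor z',np.median(f[:,2]))
k=(f[:,2]>.0075)&(f[:,2]<.016)&(f[:,1]>-.36); print('spanner',np.percentile(f[k],2,0),np.percentile(f[k],98,0))
# wall corners
im=np.zeros((400,640),np.uint8); 
E
```

```text
130 [0.0649 0.001  0.0186]
145 [0.0569 0.001  0.0147]
160 [0.0491 0.001  0.0111]
175 [0.0415 0.0005 0.007 ]
190 [0.0339 0.001  0.0035]
205 [ 0.0266  0.001  -0.0001]
220 [ 0.0194  0.001  -0.0038]
235 [ 0.0123  0.001  -0.0071]
250 [ 0.0054  0.001  -0.0106]
265 [-0.0012  0.0009 -0.0142]
280 [-0.0064  0.0009 -0.02  ]
15 [0.1309 0.0011 0.0482]
25 [0.1257 0.0011 0.0487]
90 [0.0866 0.001  0.0262]
95 [0.0839 0.001  0.025 ]
tray rect ((527.8831787109375, -370.3139953613281), (274.1058349609375, 175.8667755126953), 2.145190715789795) 685 [0.39133867 0.66424005] [-0.45995815 -0.28059671]
floor z 0.0035755535172030672
spanner [ 0.44054979 -0.34987166  0.00759296] [ 0.64119612 -0.30168055  0.01446549]
```

View pics/scene22.png

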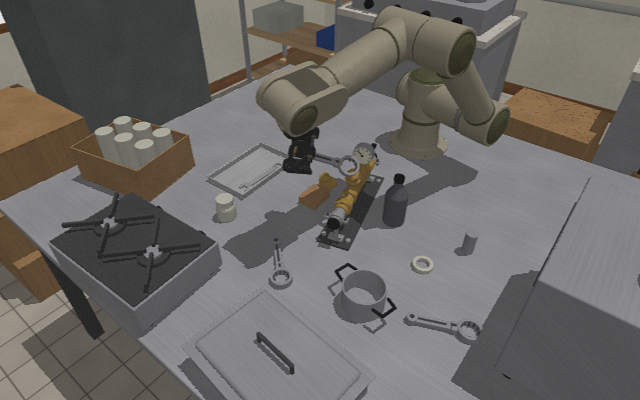

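The handle droops 26.4° about the jaw axis, stable and still held. I'll firm the grip and tilt the tool back 26° over the tray so the wrench lies level, ring towards +x, on the side away from the spanner.

```bash
cat >> h.py <<'E'
dr=np.radians(26.4)
def lay(ring_xy,ring_z,yaw,dr=dr,rt=None):
    c,s_=np.cos(dr),np.sin(dr); h=np.array([np.cos(yaw),np.sin(yaw),0]); up=z3
    X=c*h+s_*up; Z=s_*h-c*up; Y=np.cross(Z,X); Rm=np.c_[X,Y,Z]
    p0=np.array([0,0,-.0057]); d=np.array([c,0,s_]); rt=p0+.110*d if rt is None else rt
    return np.array([*ring_xy,ring_z])-Rm@rt, Rm
E
python3 - <<'E'
from h import *
T,st=toolT()
yaw=np.radians(2.0)*0
p,Rm=lay([.573,-.395],.20,yaw); print(p)
q,e=ik(p,Rm,[-.6,.5,1.2,0,1.6,.9]); print(np.round(q,2),e)
p2,_=lay([.573,-.395],.014,yaw); q2,e2=ik(p2,Rm,q); print(p2,np.round(q2,2),e2)
d,rv=rel(p,Rm,T); print(np.linalg.norm(rv))
pu=T[:3,3]+np.array([0,-.03,.07]); rel(pu,T[:3,:3],T)
# rows from lifted pose
T2=T.copy();T2[:3,3]=pu; d,rv=rel(p,Rm,T2)
N=17
for i in range(1,N+1): print(np.round(d*i/N,0),np.round(rv*i/N,1), 'world tcp',np.round(pu+(p-pu)*i/N,2),'ring',np.round(pu+(p-pu)*i/N+T[:3,:3]@R.from_rotvec(np.radians(rv*i/N)).as_matrix()@[.0985,0,.0432],2))
E
```

```text
[ 0.46553442 -0.395       0.19489444]
[-1.06  0.39  1.58  0.48  0.99  0.28] 1.415792635391518e-13
[ 0.46553442 -0.395       0.00889444] [-1.06  0.67  1.71  0.7   0.65 -0.03] 1.4843751228177382e-11
rel d [-262.1 -214.2  135. ] rv [-50.23  42.88 106.9 ]
125.65936687915213
rel d [-21.1 -46.3 -56.6] rv [0. 0. 0.]
rel d [-241.  -167.9  191.7] rv [-50.23  42.88 106.9 ]
[-14. -10.  11.] [-3.   2.5  6.3] world tcp [ 0.58 -0.1   0.29] ring [ 0.53 -0.01  0.26]
[-28. -20.  23.] [-5.9  5.  12.6] world tcp [ 0.57 -0.12  0.29] ring [ 0.54 -0.02  0.25]
[-43. -30.  34.] [-8.9  7.6 18.9] world tcp [ 0.57 -0.14  0.28] ring [ 0.54 -0.04  0.25]
[-57. -40.  45.] [-11.8  10.1  25.2] world tcp [ 0.56 -0.16  0.27] ring [ 0.55 -0.06  0.24]
[-71. -49.  56.] [-14.8  12.6  31.4] world tcp [ 0.55 -0.18  0.27] ring [ 0.56 -0.07  0.23]
[-85. -59.  68.] [-17.7  15.1  37.7] world tcp [ 0.55 -0.19  0.26] ring [ 0.56 -0.09  0.23]
[-99. -69.  79.] [-20.7  17.7  44. ] world tcp [ 0.54 -0.21  0.26] ring [ 0.57 -0.11  0.22]
[-113.  -79.   90.] [-23.6  20.2  50.3] world tcp [ 0.53 -0.23  0.25] ring [ 0.57 -0.14  0.22]
[-128.  -89.  101.] [-26.6  22.7  56.6] world tcp [ 0.52 -0.25  0.24] ring [ 0.58 -0.16  0.22]
[-142.  -99.  113.] [-29.5  25.2  62.9] world tcp [ 0.52 -0.27  0.24] ring [ 0.58 -0.19  0.21]
[-156. -109.  124.] [-32.5  27.7  69.2] world tcp [ 0.51 -0.29  0.23] ring [ 0.59 -0.21  0.21]
[-170. -119.  135.] [-35.5  30.3  75.5] world tcp [ 0.5  -0.3   0.23] ring [ 0.59 -0.24  0.21]
[-184. -128.  147.] [-38.4  32.8  81.8] world tcp [ 0.49 -0.32  0.22] ring [ 0.59 -0.27  0.21]
[-198. -138.  158.] [-41.4  35.3  88. ] world tcp [ 0.49 -0.34  0.21] ring [ 0.59 -0.3   0.2 ]
[-213. -148.  169.] [-44.3  37.8  94.3] world tcp [ 0.48 -0.36  0.21] ring [ 0.58 -0.33  0.2 ]
[-227. -158.  180.] [-47.3  40.4 100.6] world tcp [ 0.47 -0.38  0.2 ] ring [ 0.58 -0.36  0.2 ]
[-241. -168.  192.] [-50.2  42.9 106.9] world tcp [ 0.47 -0.4   0.19] ring [ 0.57 -0.4   0.2 ]
```

Emit:
move_arm(
  commands=[
    {"hand": 1, "dx": -8, "dy": -15, "dz": -20, "rx": 0, "ry": 0, "rz": 0},
    {"hand": 1, "dx": -16, "dy": -34, "dz": -42, "rx": 0, "ry": 0, "rz": 0},
    {"hand": 1, "dx": -21, "dy": -46, "dz": -57, "rx": 0, "ry": 0, "rz": 0},
    {"hand": 1, "dx": -21, "dy": -46, "dz": -57, "rx": 0, "ry": 0, "rz": 0},
  ],
  squeeze=60,
)

```text
t: 24.8
ee_pos: [0.5891, -0.0842, 0.3021]
tool_rot: [-2.63, -0.084, 1.996]
force: [0.7, -0.5, -2.9]
gripper_width: 0.0196
```

Emit:
move_arm(
  commands=[
    {"hand": 1, "dx": -14, "dy": -10, "dz": 11, "rx": -3, "ry": 2.5, "rz": 6.3},
    {"hand": 1, "dx": -28, "dy": -20, "dz": 23, "rx": -5.9, "ry": 5, "rz": 12.6},
    {"hand": 1, "dx": -43, "dy": -30, "dz": 34, "rx": -8.9, "ry": 7.6, "rz": 18.9},
    {"hand": 1, "dx": -57, "dy": -40, "dz": 45, "rx": -11.8, "ry": 10.1, "rz": 25.2},
    {"hand": 1, "dx": -71, "dy": -49, "dz": 56, "rx": -14.8, "ry": 12.6, "rz": 31.4},
    {"hand": 1, "dx": -85, "dy": -59, "dz": 68, "rx": -17.7, "ry": 15.1, "rz": 37.7},
    {"hand": 1, "dx": -99, "dy": -69, "dz": 79, "rx": -20.7, "ry": 17.7, "rz": 44},
    {"hand": 1, "dx": -113, "dy": -79, "dz": 90, "rx": -23.6, "ry": 20.2, "rz": 50.3},
    {"hand": 1, "dx": -128, "dy": -89, "dz": 101, "rx": -26.6, "ry": 22.7, "rz": 56.6},
    {"hand": 1, "dx": -142, "dy": -99, "dz": 113, "rx": -29.5, "ry": 25.2, "rz": 62.9},
    {"hand": 1, "dx": -156, "dy": -109, "dz": 124, "rx": -32.5, "ry": 27.7, "rz": 69.2},
    {"hand": 1, "dx": -170, "dy": -119, "dz": 135, "rx": -35.5, "ry": 30.3, "rz": 75.5},
    {"hand": 1, "dx": -184, "dy": -128, "dz": 147, "rx": -38.4, "ry": 32.8, "rz": 81.8},
    {"hand": 1, "dx": -198, "dy": -138, "dz": 158, "rx": -41.4, "ry": 35.3, "rz": 88},
    {"hand": 1, "dx": -213, "dy": -148, "dz": 169, "rx": -44.3, "ry": 37.8, "rz": 94.3},
    {"hand": 1, "dx": -227, "dy": -158, "dz": 180, "rx": -47.3, "ry": 40.4, "rz": 100.6},
    {"hand": 1, "dx": -241, "dy": -168, "dz": 192, "rx": -50.2, "ry": 42.9, "rz": 106.9},
    {"hand": 1, "dx": -241, "dy": -168, "dz": 192, "rx": -50.2, "ry": 42.9, "rz": 106.9},
    {"hand": 1, "dx": -241, "dy": -168, "dz": 192, "rx": -50.2, "ry": 42.9, "rz": 106.9},
    {"hand": 1, "dx": -241, "dy": -168, "dz": 192, "rx": -50.2, "ry": 42.9, "rz": 106.9},
  ],
)

```text
t: 26.8
ee_pos: [0.4666, -0.3936, 0.1952]
tool_rot: [-3.14, -0.461, 0.002]
force: [-0.2, -0.1, -3.2]
gripper_width: 0.0196
```

```bash
python3 - <<'E'
from h import *
stat(); log(); s=wrist('w23'); P=cloud(s,s['tool_from_camera']); W=cloud(s)
for r in range(130,266,22):
    q=P[r,308:332]; k=np.abs(q[:,2])<.08; print(r,np.round(np.median(q[k],0),4),np.round(np.median(W[r,308:332][k],0),4))
s=snapshot('scene'); save('s23',s['img'])
E
```

```text
t 26.8 F tool [-1.61  0.07  2.81] tau tool [ 0.06 -0.79 -0.03] w 0.0196 q [-1.06  0.39  1.58  0.48  0.99  0.28]
t 26.8 q [-1.056  0.391  1.578  0.482  0.992  0.281] p [ 0.4666 -0.3936  0.1952] rpy [-3.1401e+00 -4.6080e-01  2.1000e-03] F [-0.19 -0.07 -3.23] tau [0.04 0.79 0.05] w 0.0196
130 [0.0641 0.0015 0.0185] [ 0.5322 -0.3949  0.2071]
152 [0.0525 0.0015 0.0123] [ 0.5191 -0.3949  0.2075]
174 [0.0412 0.0015 0.0068] [ 0.5065 -0.395   0.2074]
196 [0.0303 0.0015 0.0013] [ 0.4943 -0.395   0.2075]
218 [ 0.0197  0.0015 -0.004 ] [ 0.4824 -0.395   0.2075]
240 [ 0.0093  0.0015 -0.0089] [ 0.4709 -0.395   0.2072]
262 [-0.0008  0.0012 -0.0139] [ 0.4597 -0.3948  0.2072]
```

View pics/w23.png

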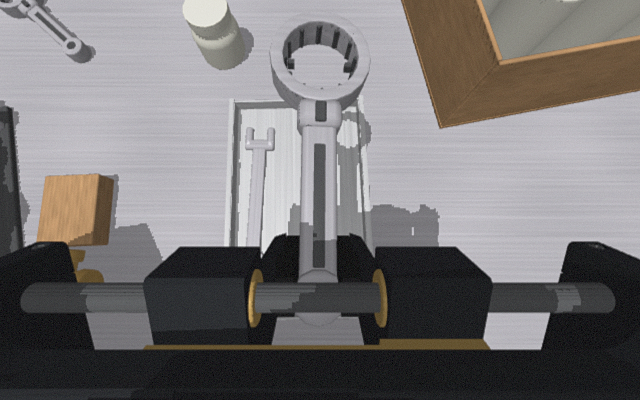

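View pics/s23.png

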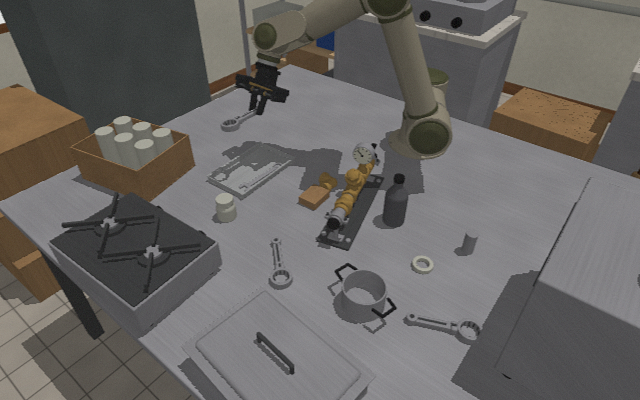

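The wrench is level (handle top at z 0.207 along its length) and over the free part of the tray. Its underside is at 0.190 and the floor at 0.003. Lowering straight down.

```bash
python3 -c "
import numpy as np
for d in (30,75,115,145,165,176,182,185,186.5): print(d,round(-d*np.sin(.4608),1),round(d*np.cos(.4608),1))"
```

```text
30 -13.3 26.9
75 -33.3 67.2
115 -51.1 103.0
145 -64.5 129.9
165 -73.4 147.8
176 -78.3 157.6
182 -80.9 163.0
185 -82.3 165.7
186.5 -82.9 167.0
```

Emit:
move_arm(
  commands=[
    {"hand": 1, "dx": -13.3, "dy": 0, "dz": 26.9, "rx": 0, "ry": 0, "rz": 0},
    {"hand": 1, "dx": -33.3, "dy": 0, "dz": 67.2, "rx": 0, "ry": 0, "rz": 0},
    {"hand": 1, "dx": -51.1, "dy": 0, "dz": 103, "rx": 0, "ry": 0, "rz": 0},
    {"hand": 1, "dx": -64.5, "dy": 0, "dz": 129.9, "rx": 0, "ry": 0, "rz": 0},
    {"hand": 1, "dx": -73.4, "dy": 0, "dz": 147.8, "rx": 0, "ry": 0, "rz": 0},
    {"hand": 1, "dx": -78.3, "dy": 0, "dz": 157.6, "rx": 0, "ry": 0, "rz": 0},
    {"hand": 1, "dx": -78.3, "dy": 0, "dz": 157.6, "rx": 0, "ry": 0, "rz": 0},
  ],
)

```text
t: 27.6
ee_pos: [0.4665, -0.3939, 0.0186]
tool_rot: [-3.139, -0.461, 0.0]
force: [0.6, -0.6, -2.7]
gripper_width: 0.0195
```

```bash
python3 - <<'E'
from h import *
stat(); T,st=toolT(); print(st['ee_pos'],st['tool_rot'],st['force']); s=wrist('w24'); W=cloud(s)
for r in (130,174,218,262):
    q=W[r,308:332]; print(r,np.round(np.median(q,0),4))
E
```

```text
t 27.6 F tool [-0.62  0.63  2.7 ] tau tool [-0.01 -0.72  0.01] w 0.0195 q [-1.06  0.65  1.71  0.68  0.66 -0.01]
[ 0.46647225 -0.39385175  0.01860715] [-3.13939442e+00 -4.60936931e-01  3.49946036e-04] [ 0.64291474 -0.6247955  -2.69780605]
130 [ 0.5321 -0.3953  0.0307]
174 [ 0.5065 -0.3948  0.0306]
218 [ 0.4823 -0.3953  0.0308]
262 [ 0.4596 -0.3953  0.0308]
```

View pics/w24.png

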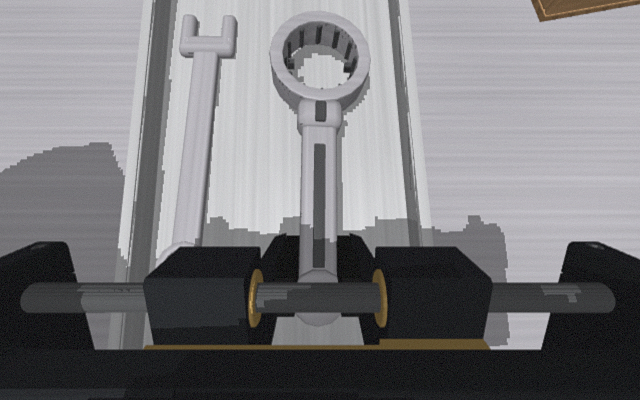

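Clear of the spanner (left, cols 180–235) and the right wall (col 410), with about 10 mm to go.

Emit:
move_arm(
  commands=[
    {"hand": 1, "dx": -1.8, "dy": 0, "dz": 3.6, "rx": 0, "ry": 0, "rz": 0},
    {"hand": 1, "dx": -3.1, "dy": 0, "dz": 6.3, "rx": 0, "ry": 0, "rz": 0},
    {"hand": 1, "dx": -4, "dy": 0, "dz": 8.1, "rx": 0, "ry": 0, "rz": 0},
    {"hand": 1, "dx": -4.2, "dy": 0, "dz": 8.6, "rx": 0, "ry": 0, "rz": 0},
    {"hand": 1, "dx": -4.2, "dy": 0, "dz": 8.6, "rx": 0, "ry": 0, "rz": 0},
    {"hand": 1, "dx": -4.2, "dy": 0, "dz": 8.6, "rx": 0, "ry": 0, "rz": 0},
  ],
)

```text
t: 28.25
ee_pos: [0.4665, -0.3945, 0.0101]
tool_rot: [-3.141, -0.462, 0.0]
force: [-0.7, -0.1, -3.1]
gripper_width: 0.0202
```

```bash
python3 - <<'E'
from h import *
stat(); T,st=toolT(); print(st['ee_pos'],st['force']); s=wrist('w25'); W=cloud(s)
for r in (130,174,218,262):
    q=W[r,308:332]; print(r,np.round(np.median(q,0),4))
E
```

```text
t 28.25 F tool [-2.    0.13  2.49] tau tool [ 0.05 -0.78  0.02] w 0.0202 q [-1.06  0.67  1.71  0.7   0.65 -0.03]
[ 0.46649817 -0.39453369  0.01010073] [-0.68298692 -0.13355257 -3.11656115]
130 [ 0.532  -0.396   0.0223]
174 [ 0.5065 -0.396   0.022 ]
218 [ 0.4824 -0.396   0.0222]
262 [ 0.4596 -0.396   0.0222]
```

Emit:
move_arm(
  commands=[
    {"hand": 1, "dx": -0.5, "dy": 0, "dz": 1, "rx": 0, "ry": 0, "rz": 0},
    {"hand": 1, "dx": -0.9, "dy": 0, "dz": 1.9, "rx": 0, "ry": 0, "rz": 0},
    {"hand": 1, "dx": -0.9, "dy": 0, "dz": 1.9, "rx": 0, "ry": 0, "rz": 0},
    {"hand": 1, "dx": -0.9, "dy": 0, "dz": 1.9, "rx": 0, "ry": 0, "rz": 0},
  ],
)

```text
t: 28.7
ee_pos: [0.4666, -0.3945, 0.0082]
tool_rot: [-3.141, -0.462, 0.001]
force: [-1.5, 1.3, 2.7]
gripper_width: 0.0196
```

```bash
python3 - <<'E'
from h import *
stat(); T,st=toolT(); print(st['ee_pos'],st['force'])
E
```

```text
t 28.7 F tool [-0.18 -1.26 -3.07] tau tool [ 0.13 -0.63  0.04] w 0.0196 q [-1.06  0.67  1.71  0.7   0.64 -0.03]
[ 0.46663046 -0.39454269  0.00819815] [-1.52907076  1.25678277  2.6702921 ]
```

Contact: vertical force went from −3.1 to +2.7 N, so the wrench is resting on the floor. Opening partway (about 44 mm).

Emit:
move_arm(
  commands=[
    {"hand": 0.4, "dx": 0, "dy": 0, "dz": 0, "rx": 0, "ry": 0, "rz": 0},
    {"hand": 0.2, "dx": 0, "dy": 0, "dz": 0, "rx": 0, "ry": 0, "rz": 0},
    {"hand": 0.05, "dx": 0, "dy": 0, "dz": 0, "rx": 0, "ry": 0, "rz": 0},
    {"hand": 0.05, "dx": 0, "dy": 0, "dz": 0, "rx": 0, "ry": 0, "rz": 0},
    {"hand": 0.05, "dx": 0, "dy": 0, "dz": 0, "rx": 0, "ry": 0, "rz": 0},
  ],
)

```text
t: 29.2
ee_pos: [0.4665, -0.3945, 0.0079]
tool_rot: [-3.141, -0.462, 0.0]
force: [-0.2, 0.4, -0.5]
gripper_width: 0.0417
```

```bash
python3 - <<'E'
from h import *
stat(); s=wrist('w26'); W=cloud(s)
for r in (130,174,218,262):
    q=W[r,308:332]; print(r,np.round(np.median(q,0),4))
E
```

```text
t 29.2 F tool [-0.38 -0.37  0.41] tau tool [ 0.02 -0.28 -0.02] w 0.0417 q [-1.06  0.67  1.71  0.7   0.64 -0.03]
130 [ 0.5324 -0.396   0.0193]
174 [ 0.5068 -0.3959  0.0189]
218 [ 0.4825 -0.3959  0.0193]
262 [ 0.4597 -0.3959  0.0195]
```

View pics/w26.png

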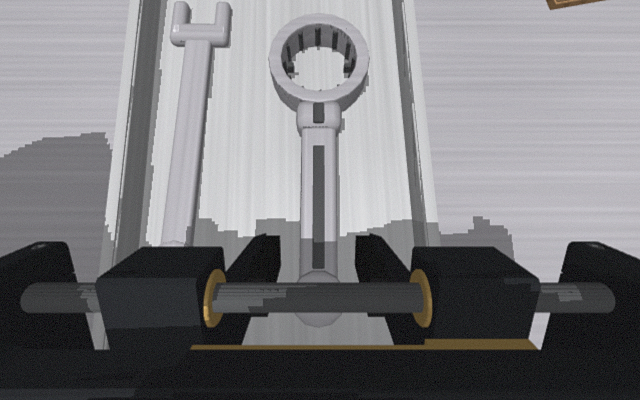

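Released and lying flat (handle top about 19 mm along its length). Retreating straight up.

Emit:
move_arm(
  commands=[
    {"hand": 0.05, "dx": 4.4, "dy": 0, "dz": -9, "rx": 0, "ry": 0, "rz": 0},
    {"hand": 0.05, "dx": 15, "dy": 0, "dz": -30, "rx": 0, "ry": 0, "rz": 0},
    {"hand": 0.05, "dx": 33, "dy": 0, "dz": -67, "rx": 0, "ry": 0, "rz": 0},
    {"hand": 0.05, "dx": 51, "dy": 0, "dz": -103, "rx": 0, "ry": 0, "rz": 0},
    {"hand": 0.05, "dx": 70, "dy": 0, "dz": -140, "rx": 0, "ry": 0, "rz": 0},
    {"hand": 0.05, "dx": 89, "dy": 0, "dz": -179, "rx": 0, "ry": 0, "rz": 0},
    {"hand": 0.05, "dx": 89, "dy": 0, "dz": -179, "rx": 0, "ry": 0, "rz": 0},
    {"hand": 0.05, "dx": 89, "dy": 0, "dz": -179, "rx": 0, "ry": 0, "rz": 0},
  ],
)

```text
t: 30.05
ee_pos: [0.4663, -0.3945, 0.2086]
tool_rot: [3.14, -0.462, 0.001]
force: [-0.4, 0.1, -0.9]
gripper_width: 0.0418
```

```bash
python3 - <<'E'
from h import *
stat()
for n in ('scene','top'):
    s=snapshot(n); save(n+'27',s['img']); np.savez('pics/'+n+'27.npz',**s)
a=load('top0');b=load('top27');A=cloud(a);B=cloud(b)
def cen(P,bx,z0,z1):
    u0,u1,v0,v1=bx; Q=P[v0:v1,u0:u1].reshape(-1,3); Q=Q[(Q[:,2]>z0)&(Q[:,2]<z1)]; return Q.mean(0),len(Q)
for n,bx,z0,z1 in [('tape',(195,220,215,240),.008,.03),('nip',(160,182,262,285),.06,.08),('bottle',(245,280,245,285),.15,.19),('box',(338,372,220,256),.02,.04),('elbow',(342,374,256,284),.02,.06),('jar',(398,428,142,170),.065,.09),('pot',(190,270,125,180),.055,.08)]:
    x,i=cen(A,bx,z0,z1);y,j=cen(B,bx,z0,z1); print(n,np.round((y-x)*1000,1),i,j)
W=wrist('w27'); Q=cloud(W).reshape(-1,3)
m=(Q[:,2]>.009)&(Q[:,2]<.03)&(np.abs(Q[:,1]+.396)<.04)&(Q[:,0]>.41)&(Q[:,0]<.615)
p,r=wrfit(Q[m],[.573,-.396,np.pi],.005); print('ring,th',p,'in tray',p[:2]-[.528,-.370]); print('ztop ring',np.median(Q[m][np.hypot(*(Q[m][:,:2]-p[:2]).T)<.03][:,2]))
E
```

```text
t 30.05 F tool [-0.75 -0.14  0.61] tau tool [-0.02 -0.38 -0.03] w 0.0418 q [-1.06  0.38  1.56  0.47  1.02  0.3 ]
tape [-0.4 -0.4 -0.2] 219 217
nip [-0.1  0.   0.1] 146 145
bottle [ 0. -0. -0.] 135 134
box [0.  0.  0.2] 720 720
elbow [ 0.  -0.  -0.2] 428 428
jar [ 0.1 -0.   0.2] 291 289
pot [-0.2 -0.3  0.3] 513 502
ring,th [ 0.5775416  -0.395528    3.13877301] in tray [ 0.0495416 -0.025528 ]
ztop ring 0.021737583184782472
```

View pics/top27.png

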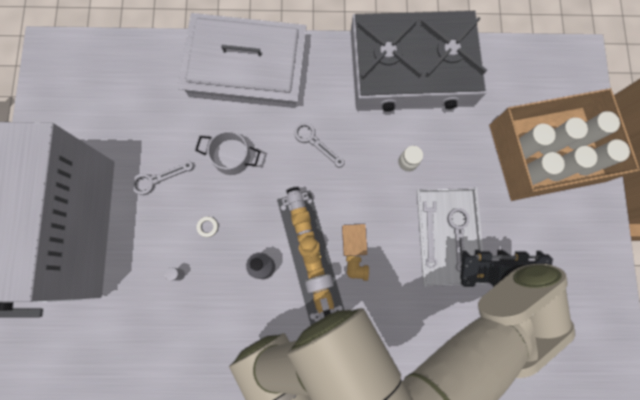

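View pics/w27.png

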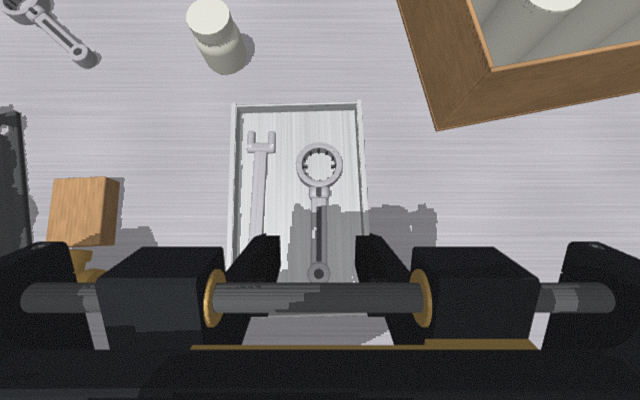

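The wrench lies flat in the tray: ring at tray (+50, −26) mm, top at z≈22 mm so its centre is at about 12 mm. None of the bystanders moved more than 1 mm. Handing in.

```bash
python3 - <<'E'
from cell import bot
print(bot.close_job()); print(bot.state()['t'])
E
```

```text
the job is handed in; nothing more can be done
None
the job is handed in; nothing more can be done
```

I screwed the cap home, laid the wrench flat in the tool tray, and handed the job in at about 30 s of the 72 s. `close_job()` gives no verdict, so what follows comes from my own checks.

- **Fitting:** I took the wrench nearest the base and lowered its ring square onto the hexagon until it was fully seated.
- **Turning:** Three drive strokes on the free side turned the cap about 216° (3.77 rad) by image measurement. A fourth stroke, with the handle moved about 50° under load, turned it no further. The force reached about 0.8 N m against the 0.35 N m thread, and the pawl clicked over.
- **Placing:** The wrench lies flat and released. Its ring is about 50 mm along and −26 mm across from the tray's centre, and its top is at z ≈ 22 mm.
- **Surroundings:** The six loose things I compared in before and after top views, plus the pot, moved less than 1 mm. In the images the gripper never came near the gauge.

**What didn't go to plan:**
- **Cap home:** I inferred this from the stall and the image angles, because the joint value can't be read. It implies a start of about 0.23 rad, inside the stated range.
- **Thread travel:** Depth readings showed the cap moving in about 1.3 mm, where about 1.8 mm was expected. I put the difference down to roughly 0.5 mm of depth noise.
- **Stroke 3:** The pawl slipped near the end of this stroke and the wrench turned about 1° in the grip.
- **Lift-off:** The wrench pitched 26° in the grip as it came off the cap. I tilted the tool to match so it still went down level.

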